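# Dock the stirrer on the dosing stand

## Task

Slide the magnetic stirrer, with the flask standing on it, flat along the bench through the passage between the calculator and the tip box and push its spring clip onto the grooved rod of the dosing stand until it snaps fully home. The stirrer must not bump the tip box or the calculator on the way, nothing else on the bench may be shifted, and the flask must stay standing in its ring. Then swing the dosing arm round so that its tip hangs over the middle of the flask's mouth, and let go.

Things in the scene. Friction and masses are not known exactly. Their poses are not given: they have to be found in the camera images.
- stirrer_center (a point): centre, half-way up (21 mm over the bench), of the magnetic stirrer: a loose white square box with grey top, 110 x 110 x 42 mm, about 0.7 kg, on four rubber feet. x axis out of the face that carries the spring clip, z up. Slide it, do not lift it: push its upright side faces (4 to 38 mm above the bench); two open fingers against a face keep it straight
- clip_seat (a point): where the rod's axis lies when the clip is home: 72 mm from the stirrer's centre along its x, 22 mm above the bench. Clip: two bent 5 mm spring wires standing out 40 mm from the face (95 mm from the centre), 25 mm apart at the flared ends; the 6 mm throat springs open when the rod is pushed through (5 to 10 N more than sliding) and holds it against a stop. It catches the rod up to 4 mm off centre
- flask_mouth (a point): centre of the mouth of the clear conical flask, 148 mm above the bench; the flask is loose, 63 mm wide at its foot, 106 mm high, neck about 22 mm wide, and stands on the middle of the stirrer in a low steel ring with 2 to 3 mm of play
- flask_place (a point): centre of the ring on the stirrer's top where the flask stands, 42 mm above the bench
- flask: the flask; origin at the centre of its foot, z up
- stirrer: the stirrer; origin on the bench below its centre, axes as stirrer_center. The face opposite the clip and the two faces beside it are plain and flat
- rod_groove (a point): axis of the fixed stand's upright rod, at mid-groove 22 mm above the bench. Rod 14 mm thick, 183 mm high; 10 mm thick in the groove (17 to 27 mm up), which the clip wires enter. Foot boss 26 mm wide, 14 mm high; cast foot 92 mm wide, 14 mm high, on the wall side. x axis to the wall, square to the bench's front edge; y left along the bench. Push the clip on within about 20 degrees of x
- dosing_arm (a joint): angle of the dosing arm about the rod, rad; 0: it points along -x of rod_groove, straight away from the wall; grows as it swings anticlockwise seen from above, to the robot's right, where it starts, swung aside. Range -0.6 to 2.0. Light friction: it stays where it is left
- bar_mid (a point): middle of the dosing arm's aluminium bar, 36 mm from the rod's axis, 194 mm above the bench; bar 12 mm wide, 12 mm high, free for 38 mm along its length between the hub at the rod (23 mm wide, top 207 mm above the bench) and the tip holder (21 mm wide, top 213 mm). x axis along the bar, from the tip towards the rod
- dosing_tip (a point): lower end of the white dosing tip at the arm's free end, 72 mm from the rod's axis, 160 mm above the bench (12 mm higher than the flask's mouth)
- tip_box: pipette-tip box, lying towards the wall side of the passage: 82 mm along its x, 118 mm along its y, 46 mm high plus a hardly visible clear lid up to 66 mm; origin at the centre of its underside; loose, must not be touched by the stirrer or shifted. Its y axis runs along the passage, x to the wall
- calculator: desk calculator lying at the robot's side of the passage: 118 mm along its x (along the passage), 68 mm along its y, 14 mm high; origin at the centre of its underside; loose, must not be touched by the stirrer or shifted
- jar_1: sample jar with lid, 52 mm wide, 72 mm high, a bystander to leave alone; origin under its centre
- jar_2: the same kind of jar, a bystander to leave alone
Mind the look-alikes: they are no part of the job. What is shaped like the flask but yellow is not meant.

How it is judged:
On the way, in this order (a step that is already met when the one before it is completed fails the run):
1. the stirrer's clip is snapped home on the rod (distance between clip_seat and rod_groove below 0.003 m), for 0.2 s.
2. the dosing tip hangs over the flask's mouth (horizontal distance between dosing_tip and flask_mouth below 0.009 m), for 0.2 s.
At the end, for the whole second after the job is handed in: The rod lies home in the clip (within 3 mm of its seat), the dosing tip hangs within 9 mm of the middle of the flask's mouth seen from above, the stirrer stands flat, the flask stands upright in its ring, everything is released and at rest (distance between clip_seat and rod_groove below 0.003 m and horizontal distance between dosing_tip and flask_mouth below 0.009 m and angle between stirrer's own z axis and vertical below 0.05 rad and angle between flask's own z axis and vertical below 0.1 rad and distance between flask and flask_place below 0.008 m and linear speed of stirrer below 0.02 m/s and velocity of joint dosing_arm between -0.05 and 0.05 rad/s); the robot touches nothing.
It fails at once if the stirrer touches the tip box (contact force between stirrer and tip_box above 0.3 N).
It fails at once if the stirrer touches the calculator (contact force between stirrer and calculator above 0.3 N).
It fails at once if the tip box, the calculator or a jar is shifted by more than 6 mm (distance of any of tip_box, calculator, jar_1, jar_2 from where it was at the start of the episode above 0.006 m).
It fails at once if the stirrer is lifted or tipped off the bench (height (world z) of stirrer above 0.008 m or angle between stirrer's own z axis and vertical above 0.12 rad).
It fails at once if the flask tips or leaves its ring (angle between flask's own z axis and vertical above 0.3 rad or distance between flask and flask_place above 0.012 m).
It also fails if it takes over 64 s, if anything falls off the work surface, if the arm or the gripper's body presses on something with over 40 N, if the wrist force passes 120 N, or if a joint passes its speed limit or range.

## Robot

A 6-joint arm with a two-finger parallel gripper is mounted at the origin on a cart in front of the work surface, level with it; the furniture and walls round the work are solid. World frame = base frame: x ahead of the robot, y to its left, z up, the work surface at z = 0. Lengths are in m, angles in rad, forces in N, time in s.
With the tool pointing down it reaches from about 0.35 to 0.975 m from the base axis. Payload 4.9 kg.
Tool frame: the origin (TCP) lies on the centre line of the jaws, within the pads' length; the fingertips stand 14 mm ahead of it and the grasp point (between the pads) lies 5 mm behind it (nose_length is the distance from the TCP to the fingertips, in m); y points along the fingers, x is the direction in which the jaws open and shut, and the axes are right-handed (so a half turn about y gives the same grasp; the last joint's range is limited). The gripper opens to 85 mm and grips with 20 to 120 N. Pads are 22 mm wide; open, the fingers measure 114 mm over their backs; the gripper's body (76 mm by 85 mm) begins 54 mm behind the grasp point. The pads swing forward as they close: fully open they stand 13 mm farther back than shut.
Start: joints at [1.032, 0.053, 1.613, -0, 1.476, -0.119], TCP at [0.255, 0.571, 0.245] pointing down, gripper open.
Joint ranges: [-3.01, 3.01], [-1.01, 2.22], [0.06, 2.58], [-1.02, 4.17], [0.09, 2.62], [-3.14, 3.14]. Speed limits (rad/s): [2.57, 2.57, 3.14, 3.14, 3.14, 3.14].

## Interface

Orientations are given as a rotation vector (axis times angle).
In Python, from station import get_obs, get_image, finish_job, nose_length gives the robot as it stands.
- The arm moves only by the tool send_rows, never from a script. Its argument "deltas" is a list of rows, each a list of 7 numbers: the gripper's target within -1 to 1 (fully open at 1, half-way at 0, shut at -1), then the shift along the tool's x, y, z in m, then the turn, a rotation vector about the tool's x, y, z in degrees. In form: [[hand, tx, ty, tz, wx, wy, wz], ...]. A call has exactly 10 rows; each row is the pose to reach, as a shift and turn from the pose commanded when the call began, along the tool's axes at that moment; what a row does not reach only later rows make up. A row lasts 1/8 s, in which the tool goes at most 62.5 mm and 10.7 degrees, less where a joint would pass 70% of its speed; a pose out of reach is approached as far as the arm can. A call with a gripper value outside its range is refused whole. The fingers move at their own pace and stop on an object; "newtons" is the grip in N (left out, the last holds). Time passes only in rows, so rows that repeat a pose let the fingers close, or fill a call up. It gives the time, the measured TCP pose, the force and the opening at its end, in the units of the state.
- get_obs(): the state, without advancing time (a new reading comes with each control period).
- get_image(name): name is "side" or "top" or "wrist"; returns a dict with "frame" (480x640x3 uint8, red, green, blue), "mtx" (3x3 intrinsics, pixels), "D" ([k1, k2, p1, p2, k3] as OpenCV has them; the pictures are not rectified), "rvec" (rotation vector, rad) and "tvec" (3), from world to camera coordinates, as OpenCV has them. Camera axes: x right, y down, z forward; pixel columns grow to the right and rows downward; lengths in m; the calibration is good to about 2 mm. A picture is of the moment at which its call begins. There is no depth.
- finish_job(): hands the job in, once; it reports no verdict.
The state is a dict: "t": time; "q": joint angles; "dq": joint speeds; "effort": joint torques, N m; "tool_pos": TCP position; "tool_rot": TCP orientation; "contact_force": force on the tool from outside, world axes, zero at the start; "wrist_torque": the same for the moment, N m; "opening": finger opening in m.
Only numpy, scipy, OpenCV 4.12 (cv2) and the standard library are available. Lean on these libraries where they do the work, as an engineer would, in place of code of your own. Each camera call takes 0.05 s, during which the arm holds its last target.

## Working session

There is one attempt and no reset: what is moved stays moved. The work goes in short steps, Python scripts to look and compute and a tool call to move; the robot and the scene stay as the last step left them, time stands still between calls to the robot, and variables do not carry over. Pictures are saved under pics/ and viewed, and the job is handed in when it is done.

Besides the shell and the picture viewer there is one more tool, called after "Emit:" as name([rows], argument=value, ...), one row to a line, values as JSON. send_rows: Moves the arm, as the interface text tells. Its arguments: {"type":"object","properties":{"deltas":{"type":"array"},"newtons":{"type":"number"}},"required":["deltas"]}

```bash
ls; mkdir -p pics; python3 - <<'E'
from station import *
import cv2
o=get_obs();print(o, nose_length if not callable(nose_length) else nose_length())
for n in ["side","top","wrist"]:
    im=get_image(n);cv2.imwrite(f"pics/{n}0.png",im["frame"][:,:,::-1]);print(n,im["mtx"],im["D"],im["rvec"],im["tvec"])
E
```

```text
pics
{'t': 0.0, 'q': array([ 1.03201903e+00,  5.33989619e-02,  1.61428651e+00, -2.36370644e-05,
        1.47601164e+00, -1.18995324e-01]), 'dq': array([-0.0007251 , -0.00158597, -0.0011654 ,  0.00099521, -0.00010171,
       -0.00032413]), 'effort': array([ 4.96641296e-04, -3.93698680e+01, -3.70167124e+01, -1.29690702e-04,
        7.26659011e-03,  3.04679055e-06]), 'tool_pos': array([0.25442115, 0.5702207 , 0.24404137]), 'tool_rot': array([-1.38000592, -0.89325277,  0.89634125]), 'contact_force': array([ 1.063998  , -0.57910803, -0.04953126]), 'wrist_torque': array([ 0.01902128,  0.00418017, -0.01184225]), 'opening': 0.08565680813685767} 0.014
side [[445.12768988   0.         321.08811197]
 [  0.         445.12768988 239.0438708 ]
 [  0.           0.           1.        ]] [-0.05522136  0.          0.          0.          0.        ] [ 2.34433381 -0.18899936  0.05287371] [-0.49661444  0.01021556  1.06449728]
top [[484.85349672   0.         317.82436404]
 [  0.         484.85349672 233.17044636]
 [  0.           0.           1.        ]] [-0.02367356  0.          0.          0.          0.        ] [ 2.16783766 -2.2028817   0.12538499] [-0.20042557  0.49659646  1.33889088]
wrist [[363.43550722   0.         320.2131302 ]
 [  0.         363.43550722 237.11519678]
 [  0.           0.           1.        ]] [0.01382815 0.         0.         0.         0.        ] [-2.39492727 -1.55559603 -0.25514649] [-0.62321168 -0.04216986  0.37980511]
```

View pics/side0.png

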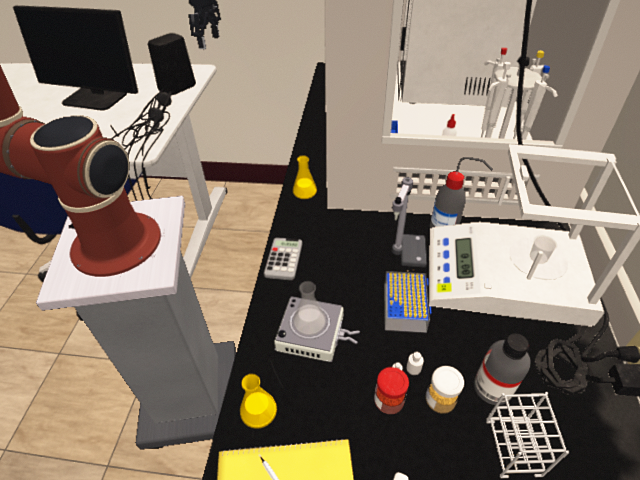

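View pics/top0.png

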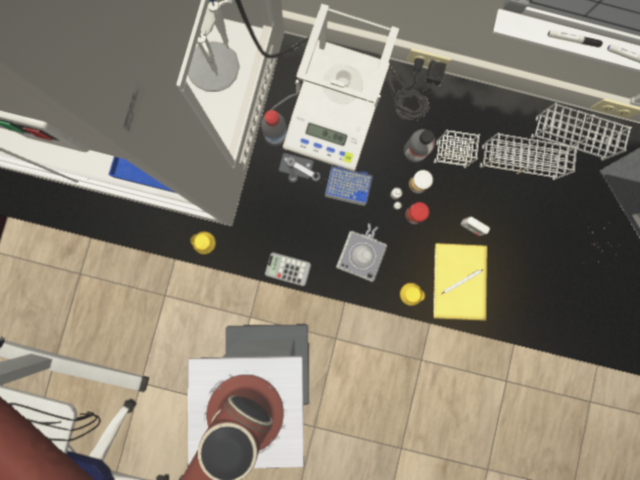

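View pics/wrist0.png

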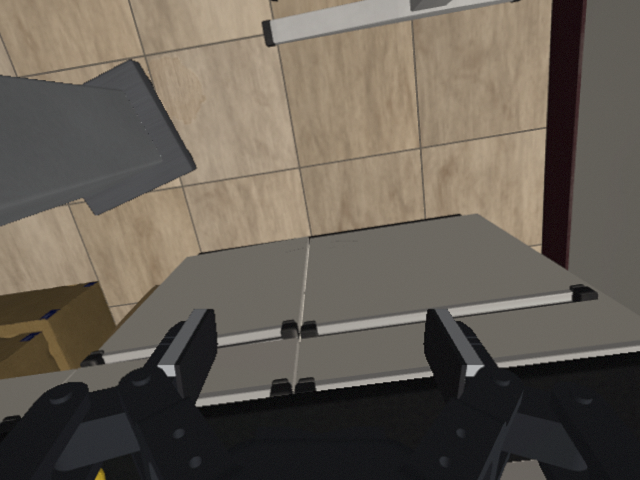

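```bash
cat > h.py <<'E'
import numpy as np, cv2
from station import *
from scipy.spatial.transform import Rotation as R
def ray(im,uv):
    p=cv2.undistortPoints(np.array([[uv]],float),im["mtx"],im["D"])[0,0]
    Rm=cv2.Rodrigues(im["rvec"])[0]; c=-Rm.T@np.ravel(im["tvec"])
    return c,Rm.T@np.array([p[0],p[1],1])
def at_z(im,uv,z):
    c,d=ray(im,uv); return c+d*(z-c[2])/d[2]
def proj(im,P):
    return cv2.projectPoints(np.atleast_2d(np.array(P,float)),np.array(im["rvec"]),np.array(im["tvec"],float),im["mtx"],np.array(im["D"]))[0][:,0]
def tri(ims,uvs):
    A=np.zeros((3,3));b=np.zeros(3)
    for im,uv in zip(ims,uvs):
        c,d=ray(im,uv);d=d/np.linalg.norm(d);M=np.eye(3)-np.outer(d,d);A+=M;b+=M@c
    return np.linalg.solve(A,b)
def crop(im,x0,y0,x1,y1,f,name,draw=()):
    a=im["frame"][y0:y1,x0:x1,::-1]
    a=cv2.resize(a,None,fx=f,fy=f,interpolation=cv2.INTER_CUBIC)
    for pts,col in draw:
        p=proj(im,pts); p=((p-[x0,y0]+.5)*f-.5)
        cv2.polylines(a,[np.round(p*16).astype(np.int32)],False,col,1,cv2.LINE_AA,4)
    # ticks
    for u in range((x0//10+1)*10,x1,10):
        cv2.line(a,(int((u-x0+.5)*f),0),(int((u-x0+.5)*f),6),(0,255,255),1)
        if u%20==0: cv2.putText(a,str(u),(int((u-x0+.5)*f)-10,16),0,.35,(0,255,255),1)
    for v in range((y0//10+1)*10,y1,10):
        cv2.line(a,(0,int((v-y0+.5)*f)),(6,int((v-y0+.5)*f)),(0,255,255),1)
        if v%20==0: cv2.putText(a,str(v),(8,int((v-y0+.5)*f)+4),0,.35,(0,255,255),1)
    cv2.imwrite(name,a)
E
python3 - <<'E'
from h import *
t=get_image("top");s=get_image("side");print(get_obs()["t"])
import pickle;pickle.dump((t,s),open("im0.pkl","wb"))
crop(t,230,140,430,290,4,"pics/t1.png")
crop(s,230,160,450,390,3.4 and 2.6*1.0,"pics/s1.png")
crop(s,260,270,370,370,7,"pics/s2.png")
crop(s,370,170,450,340,3.5,"pics/s3.png")
for n,im,uv in [("stir top",t,(361,256)),("stir side",s,(310,319))]: print(n,at_z(im,uv,.042))
print("R",R.from_rotvec(get_obs()["tool_rot"]).as_matrix().round(3))
E
```

```text
0.25
stir top [ 0.42642352 -0.32657799  0.042     ]
stir side [ 0.43205918 -0.32348103  0.042     ]
R [[ 0.408 -0.    -0.913]
 [ 0.913 -0.001  0.408]
 [-0.001 -1.     0.   ]]
```

View pics/t1.png

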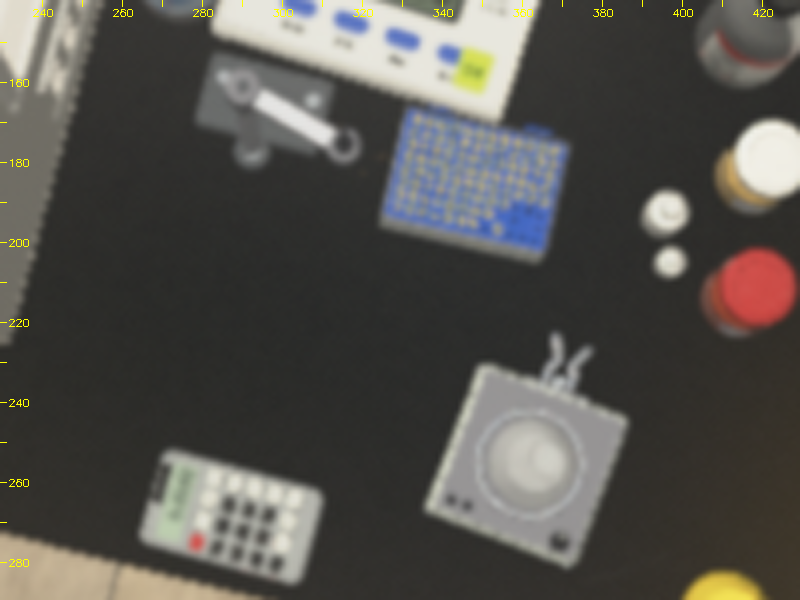

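View pics/s2.png

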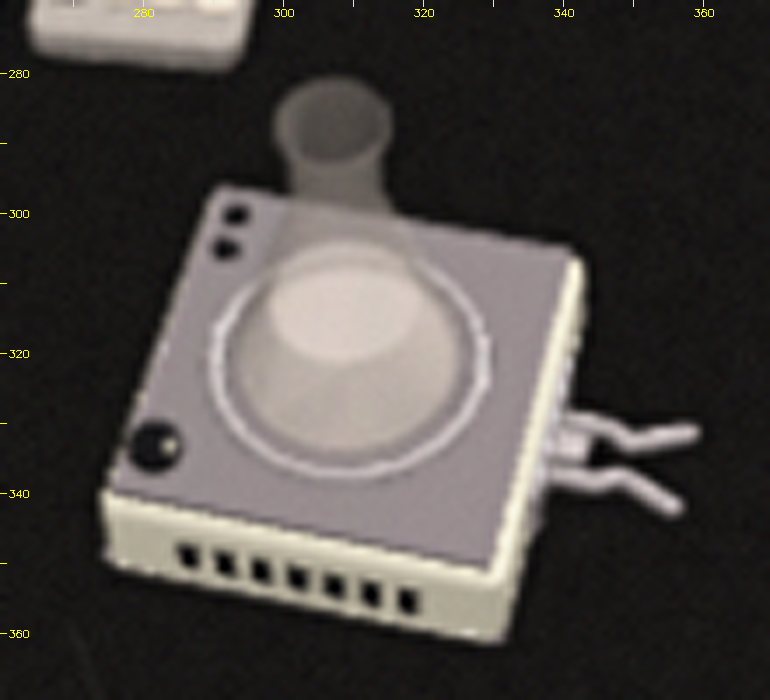

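View pics/s3.png

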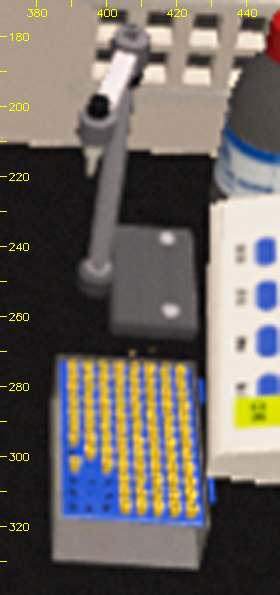

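```bash
cat > fit0.py <<'E'
from h import *
import pickle
from scipy.optimize import least_squares
t,s=pickle.load(open("im0.pkl","rb"))
def rect(im,uvs,z,name):
    P=np.array([at_z(im,u,z)[:2] for u in uvs]);e=np.roll(P,-1,0)-P
    print(name,"c",P.mean(0).round(4),"edges",np.linalg.norm(e,axis=1).round(4),"ang",np.degrees(np.arctan2(e[:,1],e[:,0])).round(1));return P
f=lambda x,y,F,x0,y0:(x/F+x0-.5,y/F+y0-.5)
T=lambda *a:[f(x,y,4,230,140) for x,y in a]
S=lambda *a:[f(x,y,7,260,270) for x,y in a]
S3=lambda *a:[f(x,y,3.5,370,170) for x,y in a]
rect(t,T((480,365),(630,420),(572,568),(425,512)),.042,"stir t")
rect(s,S((217,186),(580,250),(490,574),(103,492)),.042,"stir s")
rect(t,T((170,450),(323,490),(298,584),(141,540)),.014,"calc t")
rect(t,T((407,108),(570,145),(548,250),(383,216)),.046,"box t")
rect(s,S3((57,355),(197,357),(207,524),(60,517)),.046,"box s")
print("boss t",at_z(t,T((250,152))[0],.014), "s",at_z(s,S3((97,270))[0],.014))
print("boss tri",tri([t,s],[T((250,152))[0],S3((97,270))[0]]))
print("hub tri",tri([t,s],[T((242,88))[0],S3((131,38))[0]]))
print("tipholder tri",tri([t,s],[T((345,144))[0],S3((99,103))[0]]))
print("rod hub at z.207 t",at_z(t,T((242,88))[0],.207),"s",at_z(s,S3((131,38))[0],.207))
print("mouth s",at_z(s,S((333,122))[0],.148), "ring t",at_z(t,T((530,463))[0],.042),"ring s",at_z(s,S((350,361))[0],.042))
for nm,im,uv in [("foot t",t,T((215,52),(335,80))),]:
    print(nm,[at_z(im,u,.014) for u in uv])
E
python3 fit0.py
```

```text
stir t c [ 0.4264 -0.3272] edges [0.1111 0.1105 0.1085 0.1092] ang [-111.1  157.    68.2  -21.7]
stir s c [ 0.4295 -0.3304] edges [0.1055 0.1061 0.1046 0.1043] ang [ -21.9 -113.2  157.1   67.2]
calc t c [ 0.3959 -0.1223] edges [0.1115 0.0682 0.1145 0.0663] ang [-105.6  164.2   73.4  -18.4]
box t c [ 0.6272 -0.2969] edges [0.1174 0.0763 0.1176 0.0787] ang [-103.7  166.8   77.5  -13.4]
box s c [ 0.6296 -0.2982] edges [0.083  0.1202 0.0792 0.1169] ang [ -10.9 -105.6  166.9   76.2]
boss t [ 0.65552309 -0.13739029  0.014     ] s [ 0.65810004 -0.1390989   0.014     ]
boss tri [ 0.6572717  -0.13756747  0.01232342]
hub tri [ 0.65748364 -0.13845358  0.20285067]
tipholder tri [ 0.61972484 -0.20147458  0.21154634]
rod hub at z.207 t [ 0.65527621 -0.13836293  0.207     ] s [ 0.65670257 -0.14353451  0.207     ]
mouth s [ 0.42987113 -0.33081386  0.148     ] ring t [ 0.42845723 -0.32940965  0.042     ] ring s [ 0.43047691 -0.3280366   0.042     ]
foot t [array([ 0.72890979, -0.11309768,  0.014     ]), array([ 0.70735232, -0.19909504,  0.014     ])]
```

```bash
python3 - <<'E'
from h import *
import pickle
t,s=pickle.load(open("im0.pkl","rb"))
rod=np.array([.657,-.138]);a=np.radians(-14);B=np.array([[np.cos(a),np.sin(a)],[-np.sin(a),np.cos(a)]])
def p(n,im,uv,z):
    w=at_z(im,uv,z);print(n,w[:2].round(3),"bench",(B@(w[:2]-rod)).round(3))
p("cab corner s",s,(327,207),0);p("cab s2",s,(395,214),0);p("cab top t",t,(235,225),0)
p("yel near s",s,(258,415),0.01);p("yel near t",t,(411,294),.1)
p("yel far t",t,(203,243),.1);p("yel far s",s,(305,191),.01)
p("red jar t",t,(419,212),.072);p("red s",s,(392,379),.072);p("white t",t,(422.5,180),.072);p("white s",s,(447,381),.072)
p("calc s",s,(283,258),.014)
p("bottle",s,(448,220),0);p("small1 t",t,(397,192),.03);p("small t",t,(397,205),.03)
p("edge front", t,(240,275),0);p("edge f", t,(560,352),0)
im=get_image("wrist");Rm=cv2.Rodrigues(im["rvec"])[0];c=-Rm.T@np.ravel(im["tvec"])
o=get_obs();Rt=R.from_rotvec(o["tool_rot"]).as_matrix();print("cam in tool",(Rt.T@(c-o["tool_pos"])).round(4),"\n",(Rt.T@Rm.T).round(3))
E
```

```text
cab corner s [0.525 0.042] bench [-0.172  0.143]
cab s2 [ 0.689 -0.014] bench [0.001 0.128]
cab top t [0.523 0.028] bench [-0.17   0.128]
yel near s [ 0.32  -0.482] bench [-0.244 -0.415]
yel near t [ 0.321 -0.45 ] bench [-0.25  -0.384]
yel far t [0.465 0.097] bench [-0.243  0.182]
yel far s [0.476 0.105] bench [-0.235  0.192]
red jar t [ 0.543 -0.486] bench [-0.026 -0.365]
red s [ 0.547 -0.485] bench [-0.023 -0.363]
white t [ 0.632 -0.499] bench [ 0.063 -0.356]
white s [ 0.634 -0.504] bench [ 0.067 -0.36 ]
calc s [ 0.396 -0.13 ] bench [-0.255 -0.055]
bottle [ 0.813 -0.058] bench [0.132 0.115]
small1 t [ 0.607 -0.435] bench [ 0.023 -0.3  ]
small t [ 0.57  -0.434] bench [-0.013 -0.308]
edge front [0.38  0.014] bench [-0.306  0.08 ]
edge f [ 0.145 -0.894] bench [-0.314 -0.858]
cam in tool [-0.0012 -0.1282  0.0825] 
 [[ 1.     0.001  0.001]
 [-0.    -0.321  0.947]
 [ 0.001 -0.947 -0.321]]
```

```bash
cat > p.py <<'E'
from h import *
rod=np.array([.657,-.138]);YAW=-14.
def b2w(X,Y):
    a=np.radians(YAW);return rod+X*np.array([np.cos(a),np.sin(a)])+Y*np.array([-np.sin(a),np.cos(a)])
def w2b(w):
    a=np.radians(YAW);d=np.asarray(w)[:2]-rod
    return np.array([d@[np.cos(a),np.sin(a)],d@[-np.sin(a),np.cos(a)]])
def cur():
    o=get_obs();M=R.from_rotvec(o["tool_rot"]).as_matrix()
    return o,M,np.degrees(np.arctan2(M[1,0],M[0,0]))
def deltas(wps):
    """wps: (x,y,z,az) world -> tool deltas"""
    o,M,az=cur()
    p0=o["tool_pos"];print("now",p0.round(4),"az",az.round(2),"bench",w2b(p0).round(4),"F",o["contact_force"].round(1),"t",o["t"],"tilt",M[:2,1].round(4),"q6",o["q"][5].round(2))
    for w in wps:
        d=M.T@(np.array(w[:3])-p0)
        print([round(float(v),4) for v in d],"wy",round(float(-(w[3]-az)),1))
E
python3 - <<'E'
from p import *
deltas([(.33,.40,.245,66),(.40,.2,.245,66),(.42,0,.245,66),(.40,-.18,.245,66),(.353,-.298,.2,68),(.353,-.298,.1,68),(.353,-.298,.032,68)])
E
```

```text
now [0.2546 0.5706 0.2449] az 65.95 bench [-0.5619  0.5902] F [0.1 0.6 0.3] t 0.3 tilt [-0.0004 -0.0006] q6 -0.12
[-0.125, -0.0001, -0.1384] wy -0.1
[-0.2791, 0.0, -0.2838] wy -0.1
[-0.4536, 0.0001, -0.3836] wy -0.1
[-0.6261, 0.0003, -0.4387] wy -0.1
[-0.753, 0.0453, -0.4438] wy -2.1
[-0.7529, 0.1453, -0.4438] wy -2.1
[-0.7529, 0.2133, -0.4438] wy -2.1
```

Emit:
send_rows([
  [1,-0.03,0,-0.035,0,0,0],
  [1,-0.075,0,-0.083,0,0,0],
  [1,-0.12,0,-0.13,0,0,0],
  [1,-0.16,0,-0.17,0,0,0],
  [1,-0.2,0,-0.21,0,0,0],
  [1,-0.24,0,-0.25,0,0,0],
  [1,-0.28,0,-0.284,0,0,0],
  [1,-0.325,0,-0.31,0,0,0],
  [1,-0.37,0,-0.335,0,0,0],
  [1,-0.415,0,-0.36,0,0,0],
])

```text
t: 1.55
tool_pos: [0.4142, 0.0434, 0.2455]
tool_rot: [-1.38, -0.895, 0.894]
contact_force: [0.4, 0.1, 0.5]
opening: 0.0858
```

```bash
python3 - <<'E'
from p import *
deltas([(.42,0,.245,66),(.40,-.18,.245,66),(.353,-.298,.2,68),(.353,-.298,.1,68)])
E
```

```text
now [0.4142 0.0434 0.2455] az 65.96 bench [-0.2795  0.1173] F [0.4 0.1 0.5] t 1.55 tilt [ 0.001  -0.0001] q6 -1.23
[-0.0373, 0.0005, -0.023] wy -0.0
[-0.2098, 0.0005, -0.078] wy -0.0
[-0.3367, 0.0455, -0.0832] wy -2.0
[-0.3368, 0.1455, -0.0831] wy -2.0
```

Emit:
send_rows([
  [1,-0.04,0,-0.023,0,0,0],
  [1,-0.095,0,-0.045,0,0,0],
  [1,-0.15,0,-0.063,0,0,0],
  [1,-0.205,0,-0.077,0,0,0],
  [1,-0.25,0.01,-0.08,0,-1,0],
  [1,-0.295,0.03,-0.082,0,-2,0],
  [1,-0.337,0.05,-0.083,0,-2,0],
  [1,-0.337,0.09,-0.083,0,-2,0],
  [1,-0.337,0.125,-0.083,0,-2,0],
  [1,-0.337,0.13,-0.083,0,-2,0],
])

```text
t: 2.8
tool_pos: [0.3512, -0.295, 0.1125]
tool_rot: [-1.361, -0.92, 0.921]
contact_force: [-0.1, 0.5, 0.1]
opening: 0.0852
```

```bash
python3 - <<'E'
from p import *
w=get_image("wrist");s=get_image("side");cv2.imwrite("pics/w2.png",w["frame"][:,:,::-1]);crop(s,220,230,370,380,4,"pics/s4.png")
deltas([(.353,-.298,.1,68),(.353,-.298,.032,68),(*b2w(-.211,-.24),.032,76)])
E
```

```text
now [ 0.3528 -0.2965  0.1154] az 67.95 bench [-0.2569 -0.2274] F [ 0.8 -1.1  1.2] t 2.9 tilt [-0.0004  0.0004] q6 -2.05
[-0.0013, 0.0154, -0.0008] wy -0.0
[-0.0014, 0.0834, -0.0008] wy -0.0
[-0.0061, 0.0834, -0.0472] wy -8.0
```

View pics/w2.png

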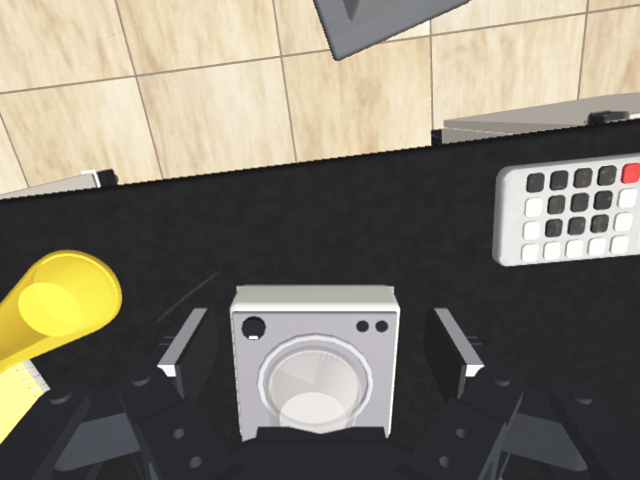

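View pics/s4.png

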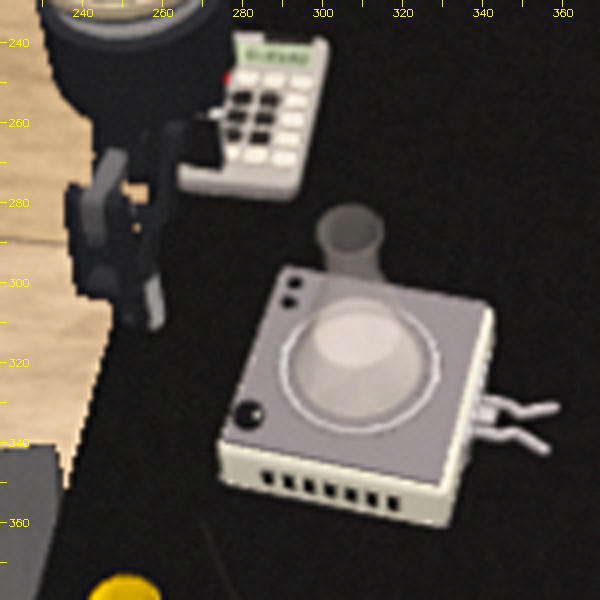

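```bash
python3 - <<'E'
from p import *
w=get_image("wrist")
import pickle;pickle.dump(w,open("w2.pkl","wb"))
crop(w,220,270,420,450,4,"pics/w2c.png")
for uv,z in [((232,311),.042),((399,309),.042),((235,288),.004),((397,287),.004),((510,168),.014),((500,265),.014)]:
    q=at_z(w,uv,z);print(uv,q.round(4),w2b(q).round(4))
E
```

```text
(232, 311) [ 0.364  -0.3617  0.042 ] [-0.2302 -0.288 ]
(399, 309) [ 0.402 -0.264  0.042] [-0.217  -0.1839]
(235, 288) [ 0.3643 -0.3691  0.004 ] [-0.2281 -0.2951]
(397, 287) [ 0.4079 -0.2592  0.004 ] [-0.2124 -0.1778]
(510, 168) [ 0.3503 -0.1685  0.014 ] [-0.2903 -0.1038]
(500, 265) [ 0.4128 -0.1891  0.014 ] [-0.2246 -0.1087]
```

View pics/w2c.png

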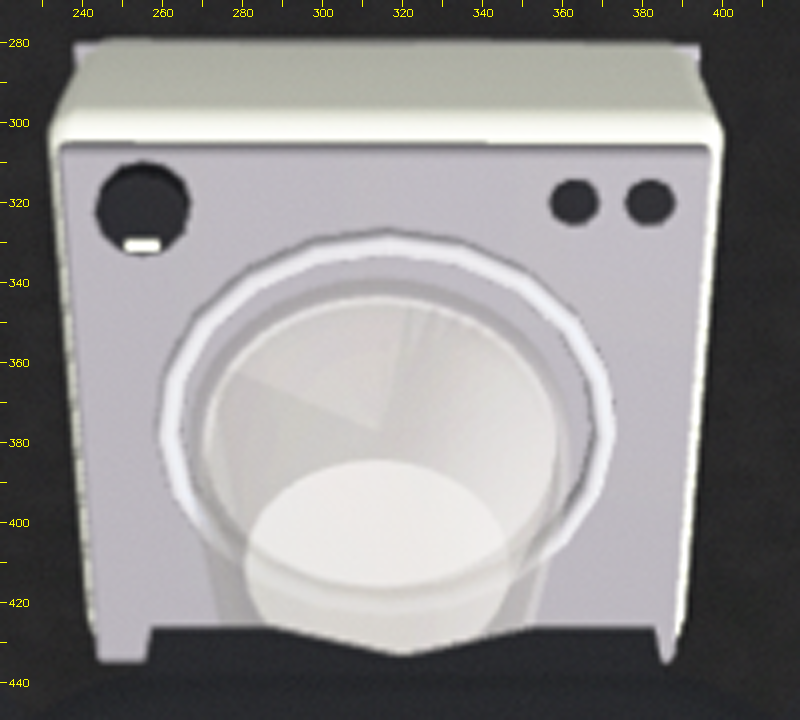

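Emit:
send_rows([
  [1,-0.002,0.03,-0.001,0,0,0],
  [1,-0.002,0.06,-0.001,0,0,0],
  [1,-0.002,0.083,-0.002,0,0,0],
  [1,-0.002,0.083,-0.008,0,0,0],
  [1,-0.003,0.083,-0.014,0,-1,0],
  [1,-0.003,0.083,-0.02,0,-2.4,0],
  [1,-0.004,0.083,-0.026,0,-3.8,0],
  [1,-0.005,0.083,-0.033,0,-5.2,0],
  [1,-0.006,0.083,-0.04,0,-6.6,0],
  [1,-0.006,0.083,-0.047,0,-8,0],
])

```text
t: 4.2
tool_pos: [0.3932, -0.3205, 0.0339]
tool_rot: [-1.312, -1.025, 1.031]
contact_force: [-10.4, 1.0, 6.7]
opening: 0.0856
```

```bash
python3 - <<'E'
from p import *
w=get_image("wrist");s=get_image("side");t=get_image("top");cv2.imwrite("pics/w3.png",w["frame"][:,:,::-1]);crop(s,220,230,370,380,5,"pics/s5.png");crop(t,300,160,440,300,5,"pics/t5.png")
import pickle;pickle.dump((t,s,w),open("im3.pkl","wb"))
deltas([])
E
```

```text
now [ 0.3943 -0.3208  0.0339] az 76.05 bench [-0.2107 -0.2409] F [-5.2  0.7  2.6] t 4.35 tilt [-0.001  -0.0015] q6 -2.15
```

View pics/s5.png

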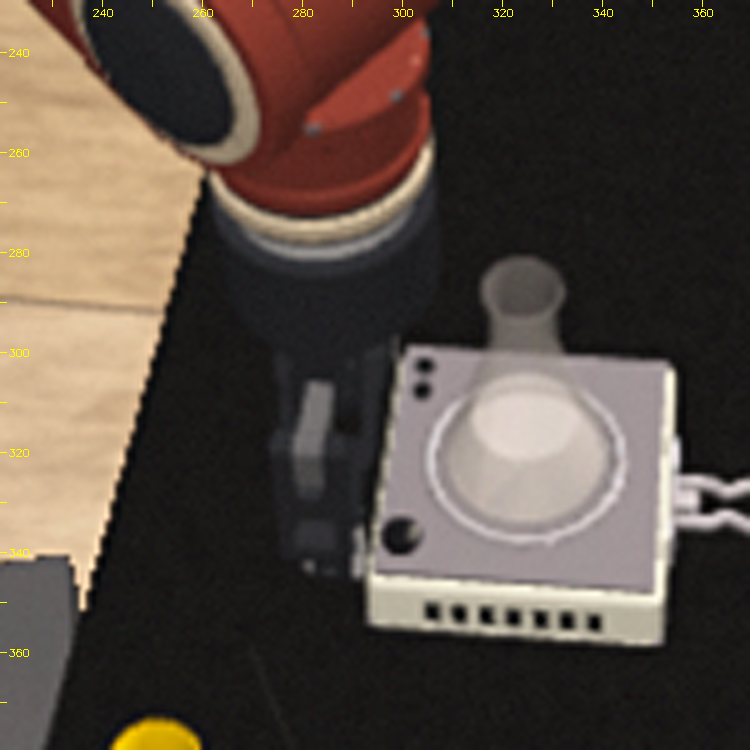

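View pics/w3.png

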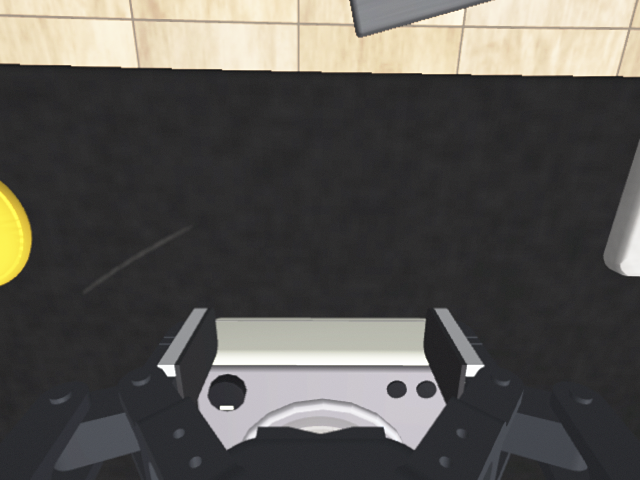

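View pics/t5.png

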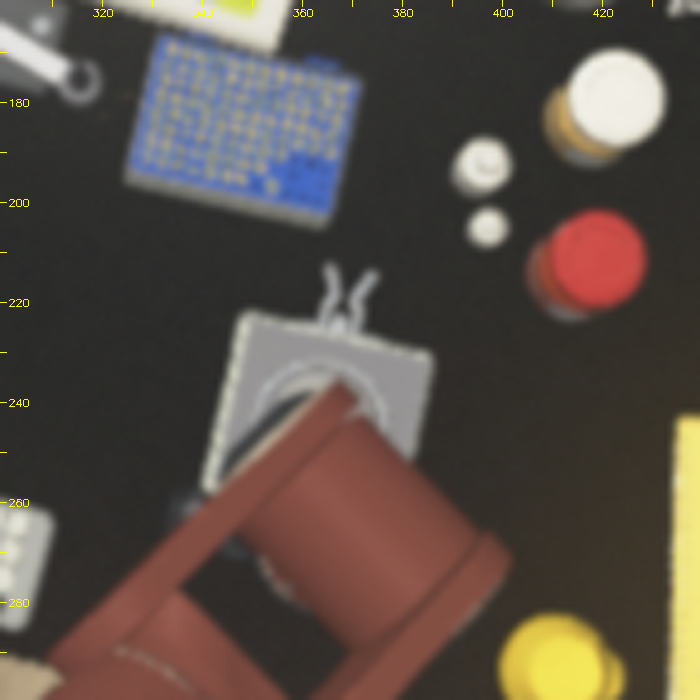

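```bash
python3 - <<'E'
from p import *
import pickle
t,s,w=pickle.load(open("im3.pkl","rb"))
C=[at_z(s,(x/5+220-.5,y/5+230-.5),.042) for x,y in [(405,345),(676,362),(655,592),(370,575)]]
for c in C: print(w2b(c).round(4))
print("mean",w2b(np.mean(C,0)))
D=[at_z(t,(x/5+300-.5,y/5+160-.5),.042) for x,y in [(242,312),(434,352),(205,490)]]
for c in D: print("t",w2b(c).round(4))
print("clip tips t",[w2b(at_z(t,(x/5+300-.5,y/5+160-.5),.022)).round(4) for x,y in [(330,265),(376,272)]])
print("box near edge t",[w2b(at_z(t,(x/5+300-.5,y/5+160-.5),z)).round(4) for x,y,z in [(125,180,0),(325,225,0),(130,165,.046),(330,210,.046),(362,78,.046),(160,35,.046)]])
print("calc t",[w2b(at_z(t,(x/5+300-.5,y/5+160-.5),.014)).round(4) for x,y in [(52,512),(22,628)]])
E
```

```text
[-0.1976 -0.187 ]
[-0.09   -0.1872]
[-0.0935 -0.2914]
[-0.1973 -0.2926]
mean [-0.14459178 -0.23956343]
t [-0.0936 -0.1824]
t [-0.091  -0.2919]
t [-0.195  -0.1842]
clip tips t [array([-0.0534, -0.2264]), array([-0.0513, -0.2527])]
box near edge t [array([-0.0286, -0.1021]), array([-0.0278, -0.2205]), array([-0.0278, -0.103 ]), array([-0.0269, -0.2176]), array([ 0.0504, -0.2189]), array([ 0.0481, -0.1029])]
calc t [array([-0.2251, -0.1044]), array([-0.2923, -0.1028])]
```

Emit:
send_rows([
  [1,0,0,0.012,0,0,0],
  [1,0,-0.01,0.025,0,0,0],
  [1,0,-0.06,0.03,0,5,0],
  [1,0,-0.115,0.03,0,15,0],
  [1,-0.01,-0.16,0.03,0,25,0],
  [1,-0.03,-0.19,0.02,0,35,0],
  [1,-0.05,-0.19,0.0,0,45,0],
  [1,-0.07,-0.19,-0.02,0,55,0],
  [1,-0.085,-0.19,-0.04,0,65,0],
  [1,-0.1,-0.19,-0.06,0,75,0],
])

```text
t: 5.6
tool_pos: [0.4283, -0.432, 0.223]
tool_rot: [-1.572, -0.01, 0.008]
contact_force: [-0.5, -0.1, -0.3]
opening: 0.0855
```

Emit:
send_rows([
  [1,0,0,0,0,10.5,0],
  [1,0,0,0,0,21,0],
  [1,0,0,0,0,31.5,0],
  [1,0,0,0,0,42,0],
  [1,0,0,0,0,52.5,0],
  [1,0,0,0,0,63,0],
  [1,0,0,0,0,73.5,0],
  [1,0,0,0,0,84,0],
  [1,0,0,0,0,94.5,0],
  [1,0,0,0,0,105,0],
])

```text
t: 6.85
tool_pos: [0.4279, -0.4313, 0.223]
tool_rot: [-1.079, 1.39, -1.393]
contact_force: [-1.0, 0.4, -0.2]
opening: 0.0851
```

```bash
python3 - <<'E'
from p import *
deltas([(*b2w(-.1445,-.33),.1,-194),(*b2w(-.1445,-.33),.033,-194)])
E
```

```text
now [ 0.4279 -0.4313  0.223 ] az -104.38 bench [-0.1514 -0.34  ] F [-1.   0.4 -0.2] t 6.85 tilt [ 0.0012 -0.0008] q6 0.91
[-0.0101, 0.123, 0.0066] wy 89.6
[-0.0101, 0.19, 0.0065] wy 89.6
```

Emit:
send_rows([
  [1,-0.003,0,0.002,0,10,0],
  [1,-0.006,0,0.004,0,20,0],
  [1,-0.01,0.02,0.0065,0,30,0],
  [1,-0.01,0.04,0.0065,0,40,0],
  [1,-0.01,0.06,0.0065,0,50.5,0],
  [1,-0.01,0.08,0.0065,0,61,0],
  [1,-0.01,0.1,0.0065,0,71,0],
  [1,-0.01,0.12,0.0065,0,81,0],
  [1,-0.01,0.14,0.0065,0,89.6,0],
  [1,-0.01,0.16,0.0065,0,89.6,0],
])

```text
t: 8.1
tool_pos: [0.4368, -0.4234, 0.0622]
tool_rot: [-0.25, -2.096, 2.097]
contact_force: [-0.0, 0.3, -0.9]
opening: 0.0857
```

```bash
python3 - <<'E'
from p import *
deltas([(*b2w(-.1445,-.33),.033,-194+360),(*b2w(-.1445,-.066),.033,-194+360)])
s=get_image("side");t=get_image("top")
crop(s,220,160,450,390,3,"pics/s6.png")
crop(t,230,140,430,290,4,"pics/t6.png")
E
```

```text
now [ 0.4368 -0.4234  0.0622] az 166.46 bench [-0.1446 -0.3302] F [-0.   0.3 -0.9] t 8.1 tilt [ 0.0012 -0.001 ] q6 2.49
[-0.0001, 0.0292, -0.0002] wy 0.5
[-0.0022, 0.0291, -0.2642] wy 0.5
```

View pics/s6.png

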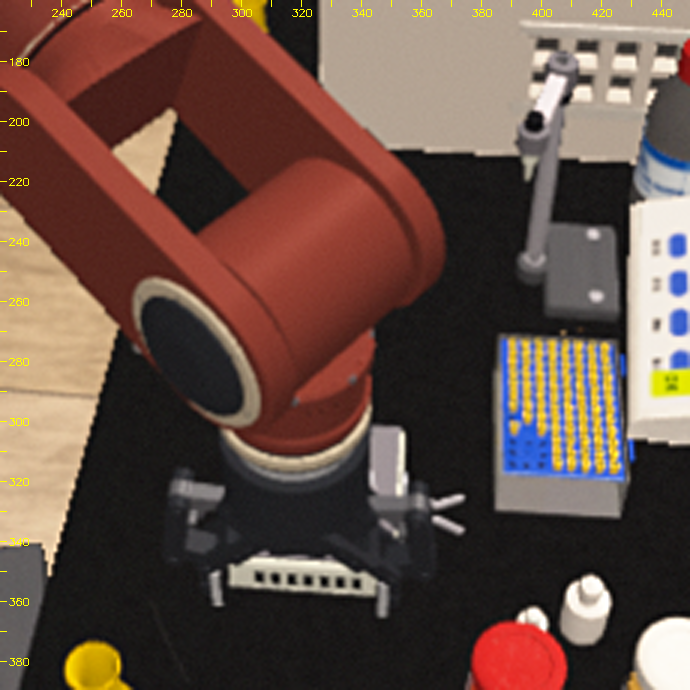

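View pics/t6.png

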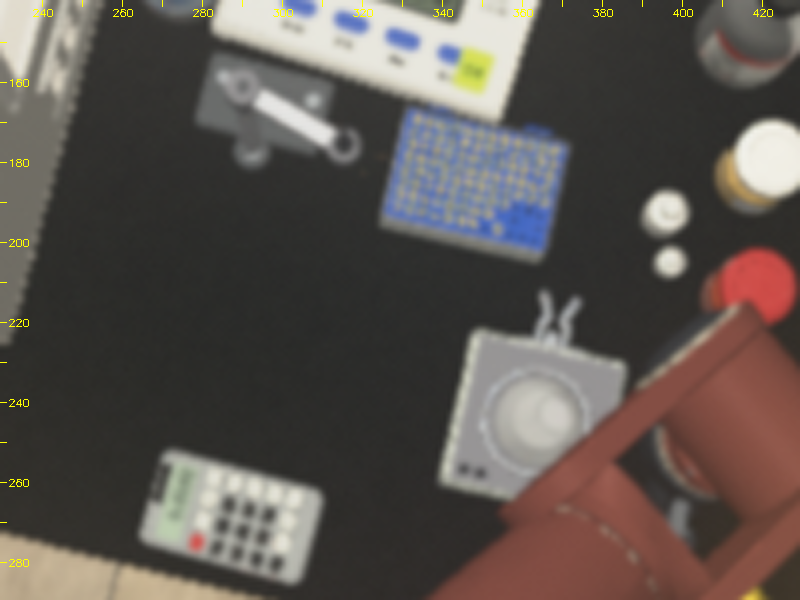

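Emit:
send_rows([
  [1,0,0.015,0,0,0.5,0],
  [1,0,0.029,0,0,0.5,0],
  [1,0,0.029,-0.008,0,0.5,0],
  [1,0,0.029,-0.016,0,0.5,0],
  [1,0,0.029,-0.022,0,0.5,0],
  [1,0,0.029,-0.028,0,0.5,0],
  [1,0,0.029,-0.035,0,0.5,0],
  [1,0,0.029,-0.043,0,0.5,0],
  [1,-0.001,0.029,-0.051,0,0.5,0],
  [1,-0.001,0.029,-0.06,0,0.5,0],
])

```text
t: 9.45
tool_pos: [0.4521, -0.366, 0.034]
tool_rot: [-0.261, -2.088, 2.093]
contact_force: [-1.0, -4.5, -0.5]
opening: 0.0851
```

```bash
cat > look.py <<'E'
from p import *
import sys
n=sys.argv[1]
s=get_image("side");t=get_image("top");w=get_image("wrist")
crop(s,260,210,430,370,4,f"pics/s{n}.png")
crop(t,230,140,430,290,4,f"pics/t{n}.png")
cv2.imwrite(f"pics/w{n}.png",w["frame"][:,:,::-1])
import pickle;pickle.dump((t,s,w),open(f"im{n}.pkl","wb"))
deltas([(*b2w(-.1445,-.066),.033,-194+360)])
E
python3 look.py 7
```

```text
now [ 0.4523 -0.3648  0.0338] az 165.86 bench [-0.1438 -0.2696] F [-0.   0.2 -0.7] t 9.6 tilt [0.0008 0.0002] q6 2.58
[0.0012, 0.0009, -0.2036] wy -0.1
```

View pics/t7.png

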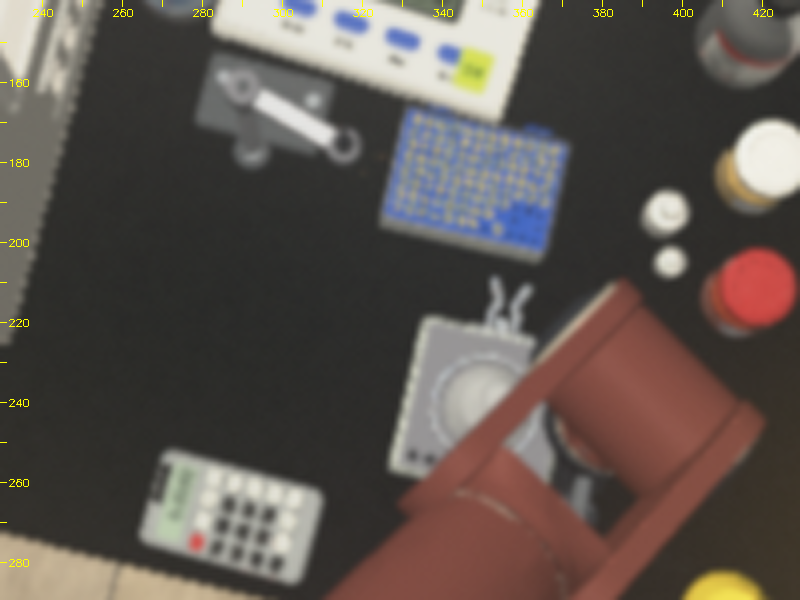

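View pics/w7.png

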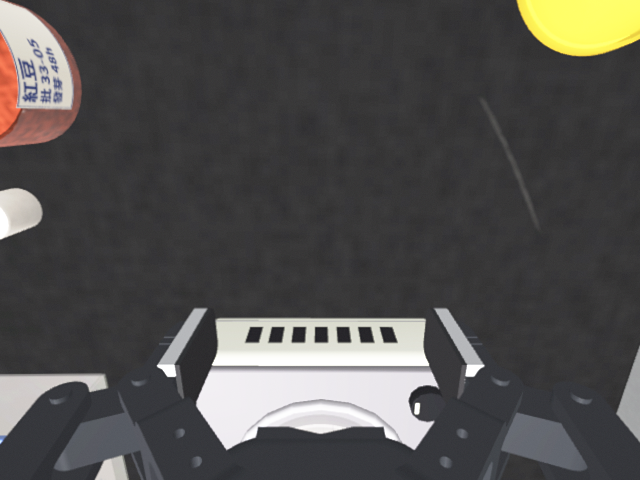

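Emit:
send_rows([
  [1,0,0.001,-0.008,0,0,0],
  [1,0,0.001,-0.017,0,0,0],
  [1,0,0.001,-0.026,0,0,0],
  [1,0,0.001,-0.035,0,0,0],
  [1,0.001,0.001,-0.044,0,0,0],
  [1,0.001,0.001,-0.053,0,0,0],
  [1,0.001,0.001,-0.062,0,0,0],
  [1,0.001,0.001,-0.071,0,0,0],
  [1,0.001,0.001,-0.08,0,0,0],
  [1,0.001,0.001,-0.088,0,0,0],
])

```text
t: 10.85
tool_pos: [0.473, -0.2814, 0.0337]
tool_rot: [-0.261, -2.086, 2.095]
contact_force: [-1.6, -7.0, 2.9]
opening: 0.0854
```

```bash
python3 look.py 8
```

```text
now [ 0.4732 -0.2804  0.0334] az 165.86 bench [-0.1439 -0.1826] F [-0.6 -4.4  3.3] t 11.0 tilt [ 0.0017 -0.0018] q6 2.72
[0.0009, 0.0002, -0.1166] wy -0.1
```

View pics/t8.png

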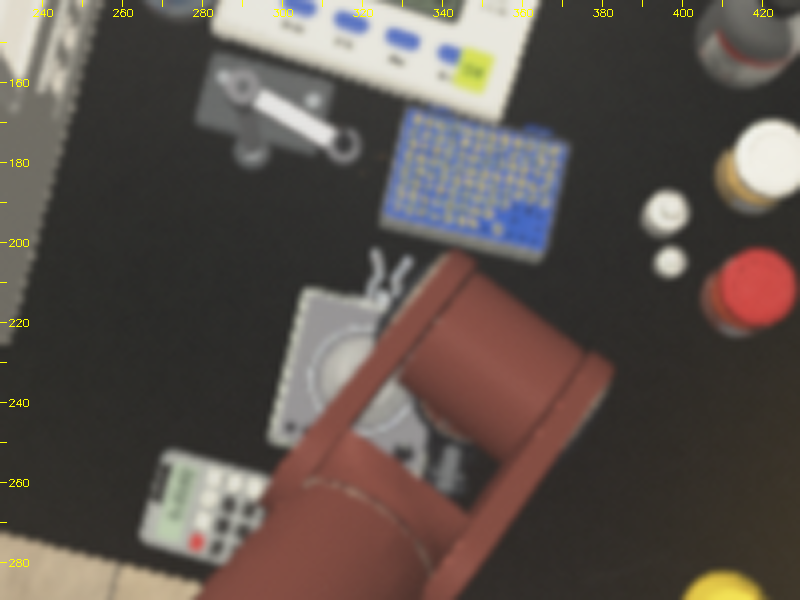

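View pics/w8.png

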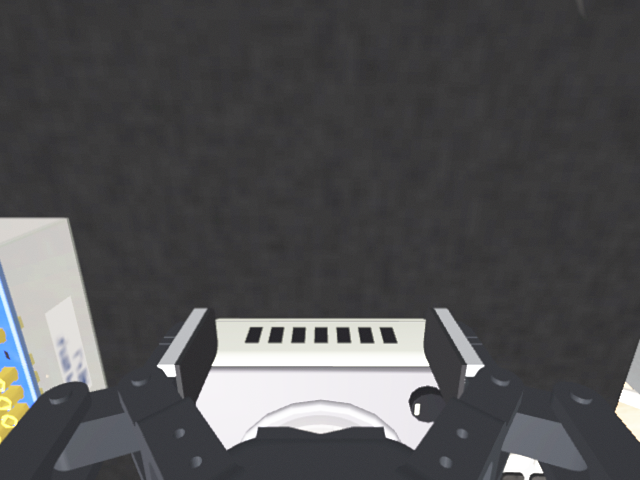

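View pics/s8.png

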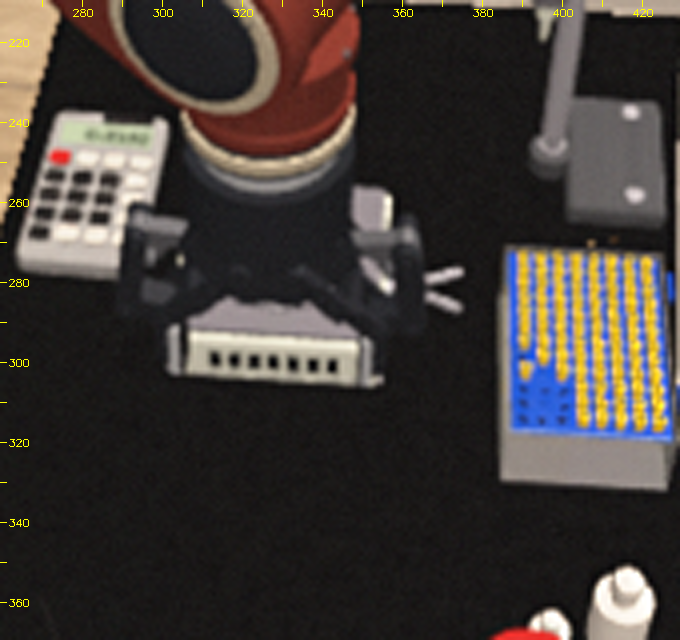

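Emit:
send_rows([
  [1,0,0,-0.008,0,0,0],
  [1,0,0,-0.017,0,0,0],
  [1,0,0,-0.026,0,0,0],
  [1,0,0,-0.035,0,0,0],
  [1,0.001,0,-0.044,0,0,0],
  [1,0.001,0,-0.053,0,0,0],
  [1,0.001,0,-0.062,0,0,0],
  [1,0.001,0,-0.071,0,0,0],
  [1,0.001,0,-0.08,0,0,0],
  [1,0.001,0,-0.088,0,0,0],
])

```text
t: 12.25
tool_pos: [0.4934, -0.1956, 0.0334]
tool_rot: [-0.261, -2.087, 2.094]
contact_force: [-1.8, -8.1, 5.0]
opening: 0.0852
```

```bash
python3 look.py 9
```

```text
now [ 0.4935 -0.1946  0.0331] az 165.85 bench [-0.1449 -0.0945] F [-1.2 -4.9  3.5] t 12.4 tilt [ 0.0012 -0.0013] q6 2.87
[-0.0003, 0.0001, -0.0285] wy -0.1
```

View pics/t9.png

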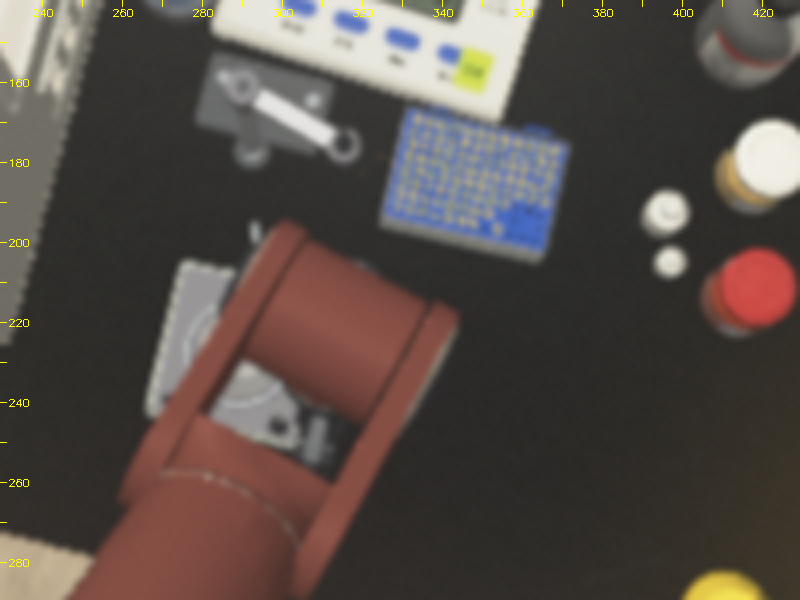

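View pics/s9.png

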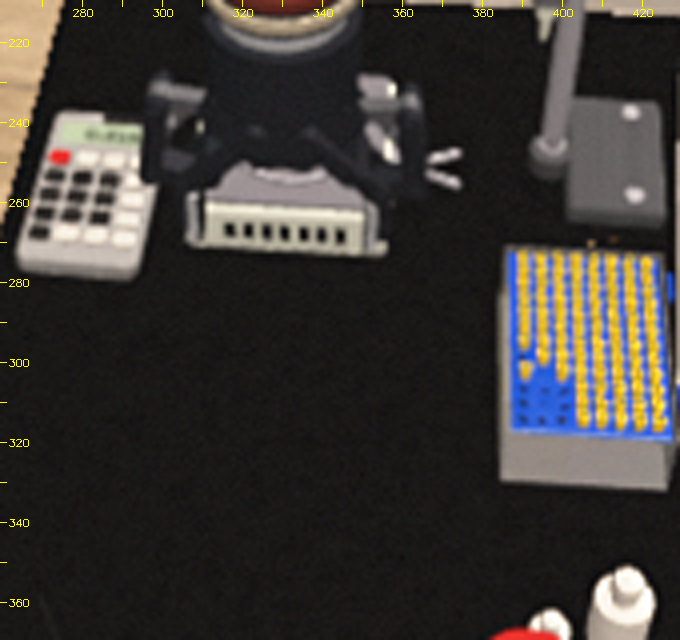

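```bash
python3 - <<'E'
from p import *
import pickle
t,s,w=pickle.load(open("im9.pkl","rb"))
g=lambda x,y:(x/4+260-.5,y/4+210-.5)
for n,uv,z in [("tipL",(459,154),.022),("tipR",(460,186),.022),("boss c",(549,149),.014),("boss top l",(531,149),.014),("boss r",(567,150),.014),("rod base",(552,145),.014)]:
    print(n,w2b(at_z(s,g(*uv),z)).round(4))
crop(s,360,215,420,265,12,"pics/s9c.png",draw=[([[*(rod+.013*np.array([np.cos(a),np.sin(a)])),.014] for a in np.linspace(0,6.3,40)],(0,0,255)),([[*rod,.014],[*rod,.18]],(0,255,0))])
crop(t,270,150,330,200,12,"pics/t9c.png",draw=[([[*(rod+.013*np.array([np.cos(a),np.sin(a)])),.014] for a in np.linspace(0,6.3,40)],(0,0,255)),([[*rod,.014],[*rod,.207]],(0,255,0))])
E
```

```text
tipL [-0.0516 -0.0168]
tipR [-0.0509 -0.0416]
boss c [ 0.0003 -0.0012]
boss top l [-0.01  -0.002]
boss r [ 0.0105 -0.0013]
rod base [0.0021 0.0021]
```

View pics/s9c.png

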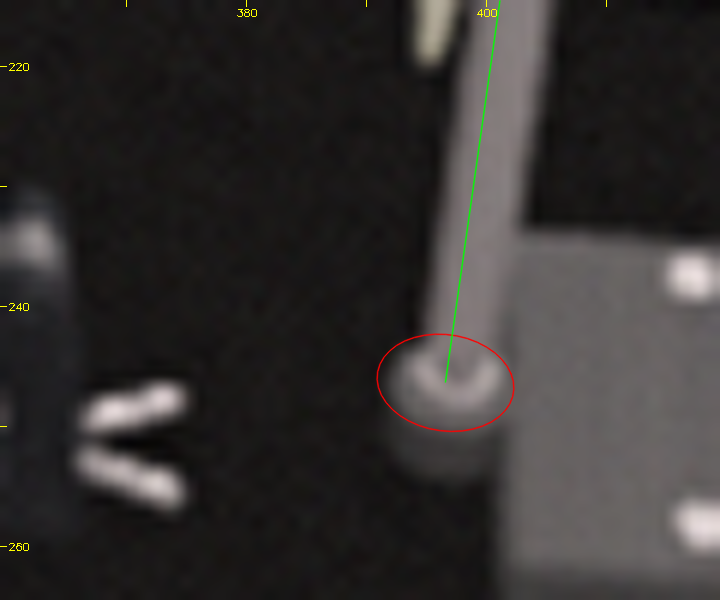

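View pics/t9c.png

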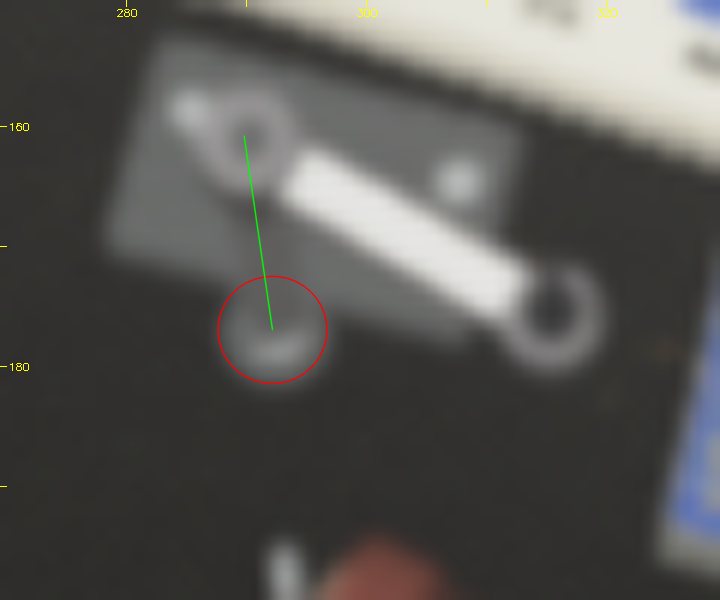

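Emit:
send_rows([
  [1,0,0,-0.007,0,0,0],
  [1,0,0,-0.014,0,0,0],
  [1,0,0,-0.02,0,0,0],
  [1,0,0,-0.0255,0,0,0],
  [1,0,0,-0.0255,0,0,0],
  [1,0,0,-0.015,0,0,0],
  [1,0,0,0.005,0,0,0],
  [1,0,-0.04,0.01,0,0,0],
  [1,0,-0.1,0.01,0,0,0],
  [1,0,-0.15,0.01,0,0,0],
])

```text
t: 13.65
tool_pos: [0.4899, -0.2045, 0.1836]
tool_rot: [-0.26, -2.09, 2.088]
contact_force: [0.9, -1.7, 0.1]
opening: 0.0854
```

```bash
python3 look.py 10
```

```text
now [ 0.4919 -0.2055  0.1859] az 165.8 bench [-0.1439 -0.1054] F [-0.   0.4 -0.1] t 13.8 tilt [ 0.0058 -0.0029] q6 2.85
[0.0017, 0.1529, -0.0396] wy -0.2
```

View pics/t10.png

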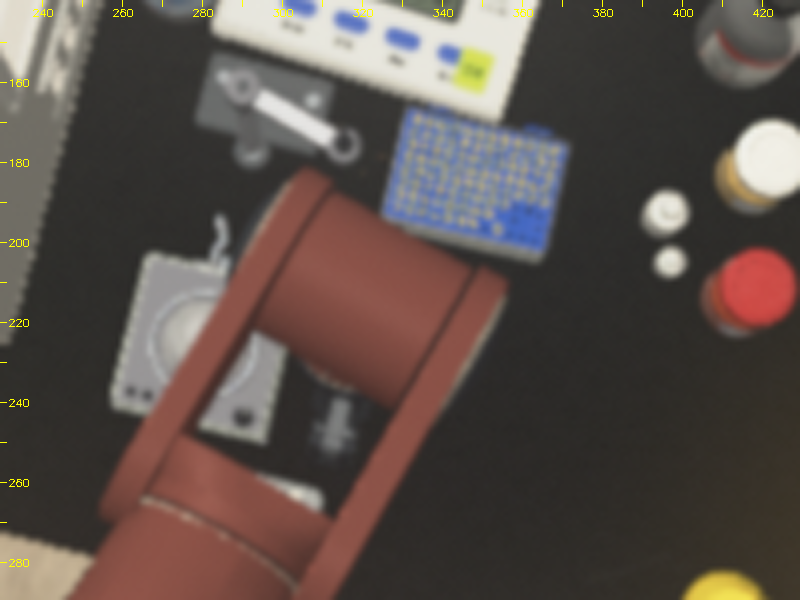

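View pics/s10.png

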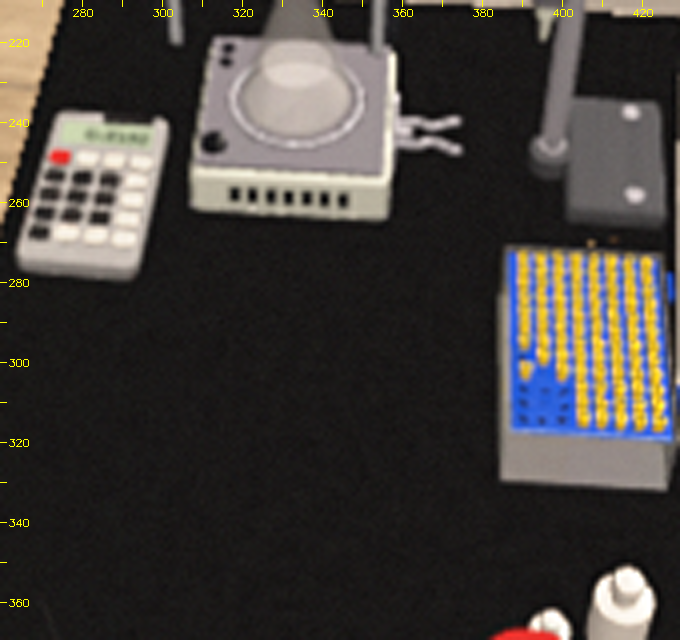

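View pics/w10.png

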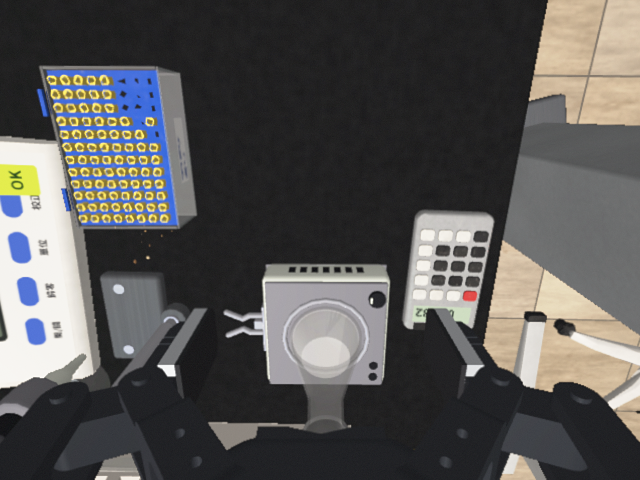

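```bash
python3 - <<'E'
from p import *
import pickle
t,s,w=pickle.load(open("im10.pkl","rb"))
crop(w,95,260,285,400,4.2,"pics/w10c.png")
crop(s,300,210,430,270,6,"pics/s10c.png")
E
```

```text
(no output)
```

View pics/w10c.png

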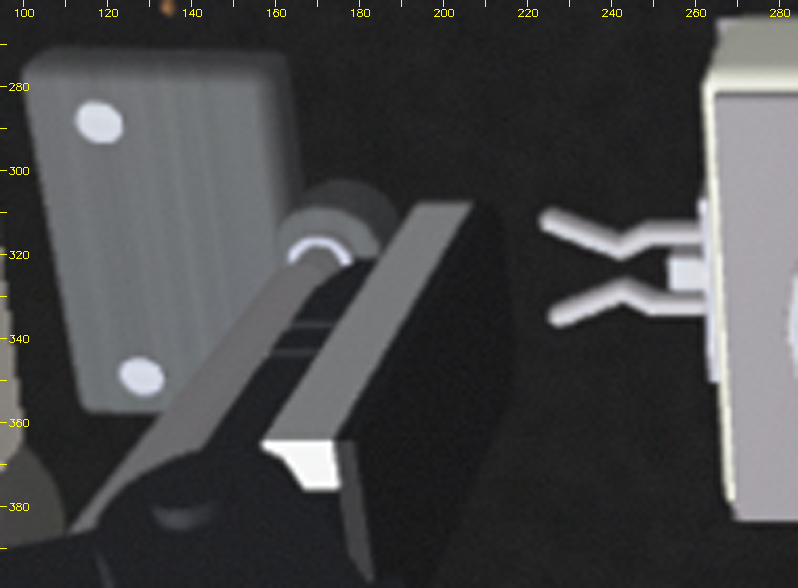

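View pics/s10c.png

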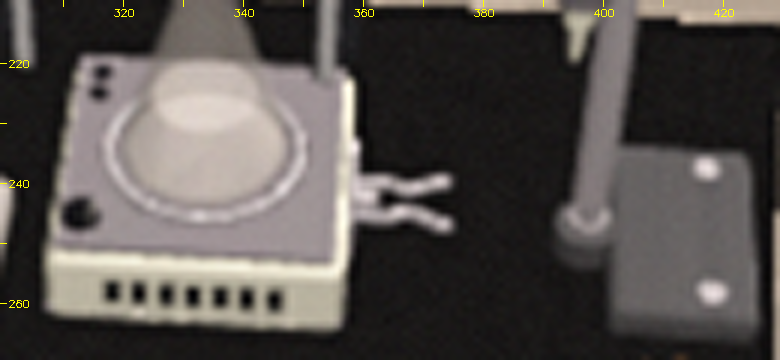

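```bash
python3 - <<'E'
from p import *
import pickle
t,s,w=pickle.load(open("im10.pkl","rb"))
g=lambda x,y:(x/4.2+95-.5,y/4.2+260-.5)
def pr(n,im,uv,z): print(n,w2b(at_z(im,uv,z)).round(4))
for n,uv,z in [("tip1",(547,217),.022),("tip2",(555,318),.022),("throat1",(620,253),.022),("throat2",(625,283),.022),("arc",(320,266),.014),("arc17",(320,266),.017),("boss top c",(331,255),.014),("screw1",(100,122),.014),("screw2",(142,376),.014),("footTL",(25,75),.014),("footBL",(82,408),.014)]: pr(n,w,g(*uv),z)
g2=lambda x,y:(x/6+300-.5,y/6+210-.5)
for n,uv,z in [("s tip1",(448,180),.022),("s tip2",(449,226),.022),("s throat",(405,191),.022),("s throat2",(408,210),.022),("s screw1",(707,168),.014),("s screw2",(713,293),.014)]: pr(n,s,g2(*uv),z)
g3=lambda x,y:(x/12+270-.5,y/12+150-.5)
t9=pickle.load(open("im9.pkl","rb"))[0]
for n,uv,z in [("t screw1",(190,112),.014),("t screw2",(459,182),.014)]: pr(n,t9,g3(*uv),z)
g4=lambda x,y:(x/4+230-.5,y/4+140-.5)
for n,uv,z in [("t c1",(148,252),.042),("t c2",(110,398),.042),("t c3",(268,440),.042)]: pr(n,t,g4(*uv),z)
for n,uv,z in [("s c1",(80,55),.042),("s c2",(350,72),.042),("s c3",(345,265),.042),("s c4",(47,250),.042)]: pr(n,s,g2(*uv),z)
# draw model in wrist: rod cylinders
def circ(r,z,c=rod): return [[*(c+r*np.array([np.cos(a),np.sin(a)])),z] for a in np.linspace(0,6.3,40)]
crop(w,95,260,285,400,4.2,"pics/w10d.png",draw=[(circ(.013,.014),(0,0,255)),(circ(.007,.014),(0,255,0)),(circ(.013,0),(255,0,0))])
E
```

```text
tip1 [-0.0519 -0.0173]
tip2 [-0.0515  0.0084]
throat1 [-0.0673 -0.0083]
throat2 [-0.0679 -0.0007]
arc [0.0037 0.0001]
arc17 [ 0.0022 -0.0018]
boss top c [ 0.0008 -0.0028]
screw1 [ 0.0475 -0.0364]
screw2 [0.0493 0.0297]
footTL [ 0.0618 -0.0477]
footBL [0.065  0.0386]
s tip1 [-0.052   0.0106]
s tip2 [-0.0514 -0.0141]
s throat [-0.0683  0.0034]
s throat2 [-0.067  -0.0067]
s screw1 [0.0492 0.0326]
s screw2 [ 0.0473 -0.0341]
t screw1 [0.047  0.0314]
t screw2 [ 0.0452 -0.0351]
t c1 [-0.0923  0.0509]
t c2 [-0.1975  0.0525]
t c3 [-0.201  -0.0606]
s c1 [-0.1977  0.0498]
s c2 [-0.0916  0.0474]
s c3 [-0.09   -0.0562]
s c4 [-0.1987 -0.0566]
```

View pics/w10d.png

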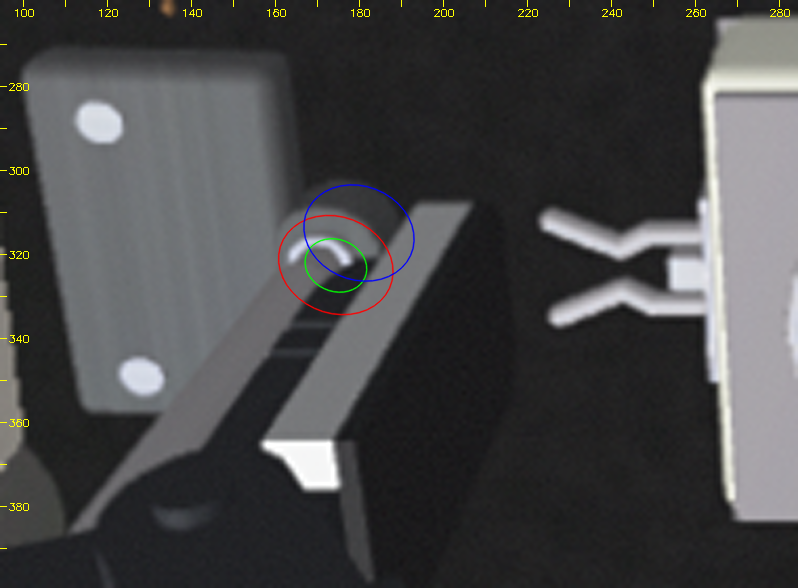

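Emit:
send_rows([
  [1,0.005,-0.025,0,0,-10,0],
  [1,0.02,-0.045,0,0,-20,0],
  [1,0.04,-0.045,-0.01,0,-30.5,0],
  [1,0.06,-0.045,-0.03,0,-41,0],
  [1,0.08,-0.045,-0.05,0,-51.5,0],
  [1,0.086,-0.045,-0.07,0,-62,0],
  [1,0.086,-0.045,-0.09,0,-72.5,0],
  [1,0.086,-0.045,-0.102,0,-83,0],
  [1,0.086,-0.045,-0.102,0,-93.5,0],
  [1,0.086,-0.045,-0.102,0,-104,0],
])

```text
t: 15.05
tool_pos: [0.431, -0.0836, 0.2248]
tool_rot: [-1.212, 1.211, -1.203]
contact_force: [-0.4, 0.4, 0.3]
opening: 0.0858
```

Emit:
send_rows([
  [1,0,0,0,0,-10.5,0],
  [1,0,0,0,0,-21,0],
  [1,0,0,0,0,-31.5,0],
  [1,0,0,0,0,-42,0],
  [1,0,0,0,0,-52.5,0],
  [1,0,0,0,0,-63,0],
  [1,0,0,0,0,-73.5,0],
  [1,0,0,0,0,-84,0],
  [1,0,0,0,0,-94.5,0],
  [1,0,0,0,0,-105,0],
])

```text
t: 16.3
tool_pos: [0.4309, -0.0838, 0.2247]
tool_rot: [-1.558, -0.205, 0.211]
contact_force: [-0.1, 0.3, 0.1]
opening: 0.0854
```

```bash
python3 - <<'E'
from p import *
deltas([(*b2w(-.2325,-.003),.1,76),(*b2w(-.2325,-.003),.033,76)])
E
```

```text
now [ 0.4309 -0.0838  0.2247] az 15.17 bench [-0.2324 -0.0021] F [-0.1  0.3  0.1] t 16.3 tilt [-0.0042  0.0021] q6 -0.63
[-0.0, 0.1247, -0.0011] wy -60.8
[0.0002, 0.1917, -0.0013] wy -60.8
```

Emit:
send_rows([
  [1,0,0,-0.001,0,-10.3,0],
  [1,0,0,-0.001,0,-20.6,0],
  [1,0,0,-0.001,0,-30.9,0],
  [1,0,0.02,-0.001,0,-41.2,0],
  [1,0,0.05,-0.001,0,-51.5,0],
  [1,0,0.08,-0.001,0,-60.8,0],
  [1,0,0.11,-0.001,0,-60.8,0],
  [1,0,0.14,-0.001,0,-60.8,0],
  [1,0,0.165,-0.001,0,-60.8,0],
  [1,0,0.18,-0.001,0,-60.8,0],
])

```text
t: 17.55
tool_pos: [0.4299, -0.0843, 0.044]
tool_rot: [-1.312, -1.019, 1.024]
contact_force: [-0.2, -0.6, -0.4]
opening: 0.0852
```

```bash
python3 look.py 11; python3 - <<'E'
from p import *
deltas([(*b2w(-.2305,-.003),.034,76),(*b2w(-.2105,-.003),.034,76),(*b2w(-.138,-.0005),.034,76)])
E
```

```text
now [ 0.4312 -0.0845  0.046 ] az 75.62 bench [-0.232  -0.0028] F [ 0.5 -0.4 -0.8] t 17.7 tilt [-0.0029  0.0012] q6 -1.68
[-0.0627, 0.0127, -0.088] wy -90.4
now [ 0.4312 -0.0845  0.046 ] az 75.62 bench [-0.232  -0.0028] F [ 0.5 -0.4 -0.8] t 17.7 tilt [-0.0029  0.0012] q6 -1.68
[-0.0002, 0.012, -0.0016] wy -0.4
[-0.0001, 0.0119, -0.0216] wy -0.4
[0.0029, 0.0117, -0.094] wy -0.4
```

View pics/w11.png

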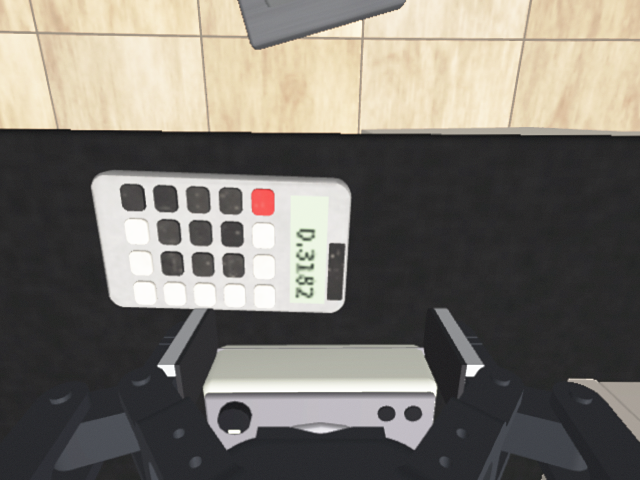

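View pics/s11.png

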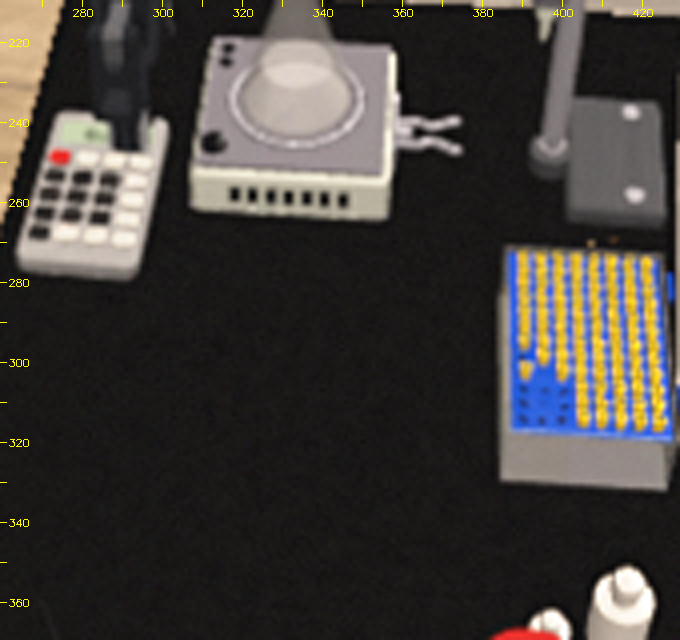

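View pics/t11.png

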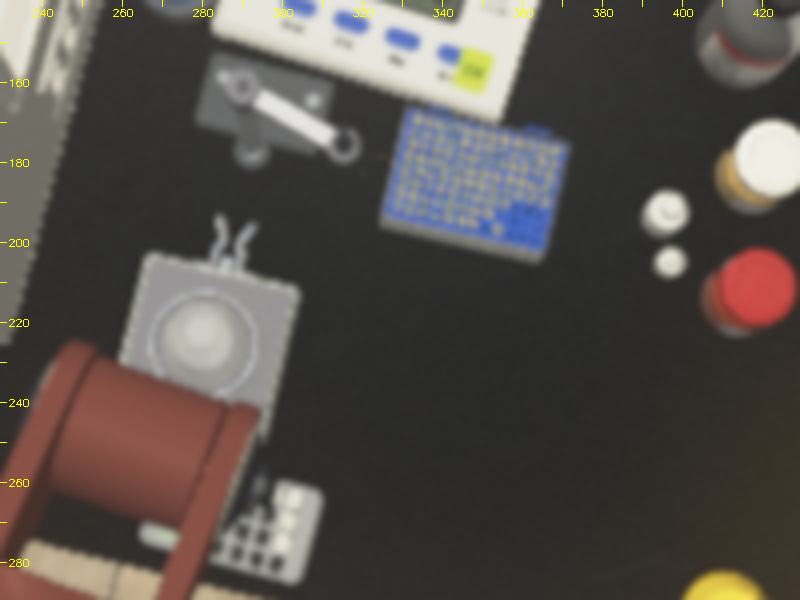

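```bash
python3 - <<'E'
from p import *
import pickle
t,s,w=pickle.load(open("im11.pkl","rb"))
crop(t,270,150,310,210,10,"pics/t11c.png")
g4=lambda x,y:(x/4+230-.5,y/4+140-.5)
for n,uv,z in [("tL",(219,218),.022),("tR",(254,228),.022),("boss",(250,153),.010),("c1",(148,252),.042),("c2",(300,290),.042)]: print(n,w2b(at_z(t,g4(*uv),z)).round(4))
E
```

```text
tL [-0.0544  0.01  ]
tR [-0.0558 -0.0158]
boss [-0.0015  0.0004]
c1 [-0.0923  0.0509]
c2 [-0.0941 -0.0583]
```

View pics/t11c.png

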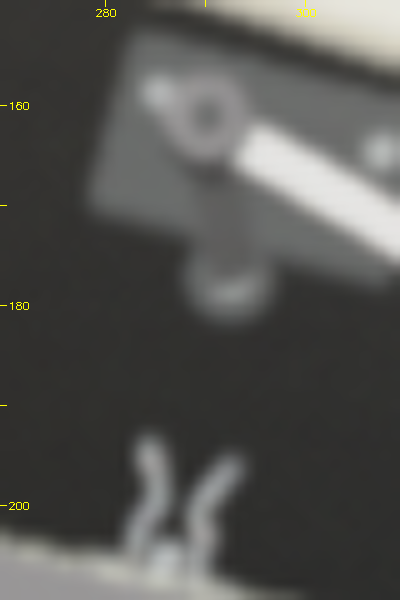

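Emit:
send_rows([
  [1,0,0.005,-0.006,0,-0.4,0],
  [1,0,0.01,-0.012,0,-0.4,0],
  [1,0,0.01,-0.018,0,-0.4,0],
  [1,0,0.01,-0.024,0,-0.4,0],
  [1,0.0005,0.01,-0.03,0,-0.4,0],
  [1,0.001,0.01,-0.036,0,-0.4,0],
  [1,0.0015,0.01,-0.042,0,-0.4,0],
  [1,0.002,0.01,-0.048,0,-0.4,0],
  [1,0.0025,0.01,-0.054,0,-0.4,0],
  [1,0.003,0.01,-0.059,0,-0.4,0],
])

```text
t: 18.95
tool_pos: [0.4879, -0.0959, 0.0372]
tool_rot: [-1.308, -1.023, 1.032]
contact_force: [-11.8, 2.3, 10.3]
opening: 0.0857
```

```bash
python3 look.py 12; python3 - <<'E'
from p import *
import pickle
t,s,w=pickle.load(open("im12.pkl","rb"))
crop(t,260,150,320,210,10,"pics/t12c.png")
crop(s,330,220,430,270,8,"pics/s12c.png")
E
```

```text
now [ 0.4888 -0.0961  0.0373] az 76.06 bench [-0.1734 -0.    ] F [-8.8  0.9  6.8] t 19.1 tilt [-0.0055  0.0012] q6 -1.67
[-0.066, 0.0041, -0.0288] wy -89.9
```

View pics/t12c.png

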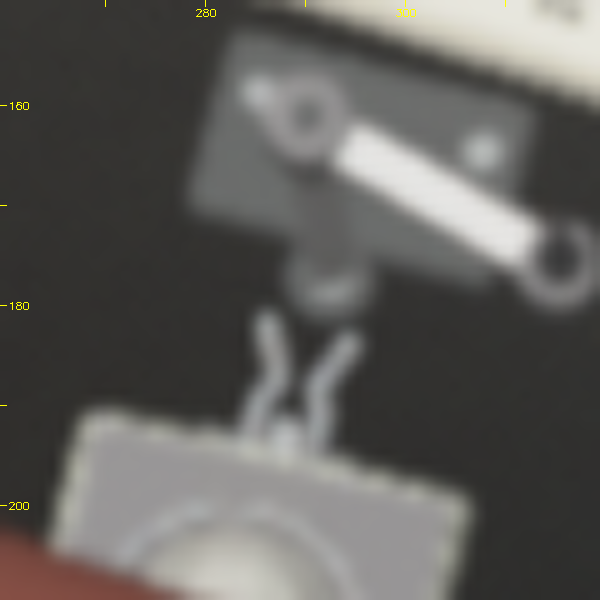

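View pics/s12c.png

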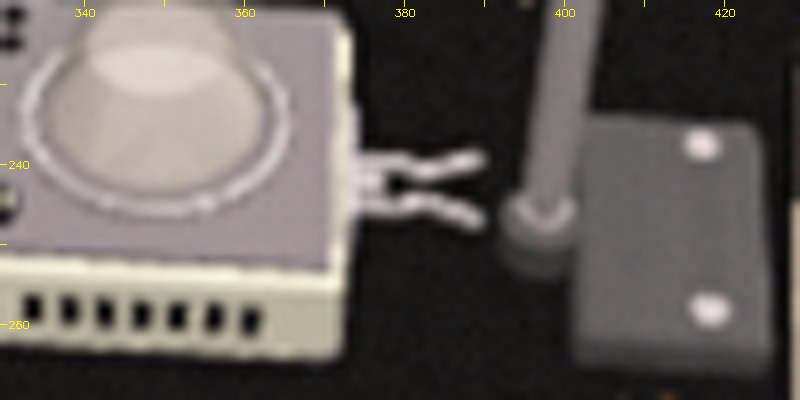

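View pics/w12.png

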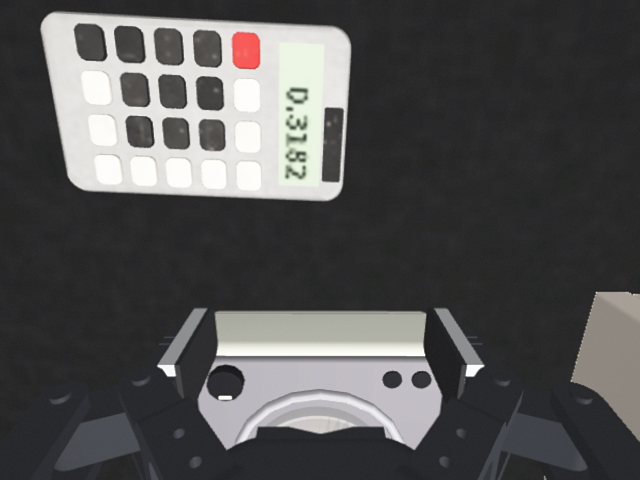

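```bash
python3 - <<'E'
from p import *
import pickle
t,s,w=pickle.load(open("im12.pkl","rb"))
gt=lambda x,y:(x/10+260-.5,y/10+150-.5)
gs=lambda x,y:(x/8+330-.5,y/8+220-.5)
P=lambda im,uv,z:w2b(at_z(im,uv,z))
for nm,im,g,a,b,c,d in [("top",t,gt,(268,322),(352,342),(257,90),(484,152)),("side",s,gs,(478,158),(478,222),(701,144),(711,310))]:
    m=(P(im,g(*a),.022)+P(im,g(*b),.022))/2;sc=(P(im,g(*c),.014)+P(im,g(*d),.014))/2
    print(nm,"clip tip mid",m.round(4),"screw mid",sc.round(4))
print("top face corners",[P(t,gt(*q),.042).round(4) for q in [(85,410),(472,500)]])
print("side throat",(P(s,gs(425,172),.022)+P(s,gs(425,205),.022))/2)
print("boss top",P(t,gt(328,283),.010),"hub top",P(t,gt(307,117),.207))
E
```

```text
top clip tip mid [-0.0187  0.0003] screw mid [ 0.0466 -0.0018]
side clip tip mid [-0.0175  0.001 ] screw mid [ 0.0481 -0.0006]
top face corners [array([-0.0584,  0.0548]), array([-0.0584, -0.0563])]
side throat [-0.03261358  0.00041117]
boss top [-0.00144892 -0.00049341] hub top [-0.00073702 -0.00107492]
```

Emit:
send_rows([
  [1,0,0,-0.005,0,0,0],
  [1,0,0,-0.01,0,0,0],
  [1,0,0,-0.015,0,0,0],
  [1,0,0,-0.019,0,0,0],
  [1,0,0,-0.022,0,0,0],
  [1,0,0,-0.025,0,0,0],
  [1,0,0,-0.028,0,0,0],
  [1,0,0,-0.03,0,0,0],
  [1,0,0,-0.032,0,0,0],
  [1,0,0,-0.034,0,0,0],
])

```text
t: 20.35
tool_pos: [0.5199, -0.1037, 0.0371]
tool_rot: [-1.306, -1.021, 1.032]
contact_force: [-14.9, 3.4, 12.6]
opening: 0.0852
```

```bash
python3 look.py 13; python3 - <<'E'
from p import *
import pickle
t,s,w=pickle.load(open("im13.pkl","rb"))
crop(t,260,150,320,210,10,"pics/t13c.png")
crop(s,330,220,430,270,8,"pics/s13c.png")
E
```

```text
now [ 0.5207 -0.1039  0.0372] az 76.06 bench [-1.405e-01  1.000e-04] F [-12.6   2.1  10.4] t 20.5 tilt [-0.0083  0.0019] q6 -1.66
[-0.0661, 0.0042, 0.004] wy -89.9
```

View pics/t13c.png

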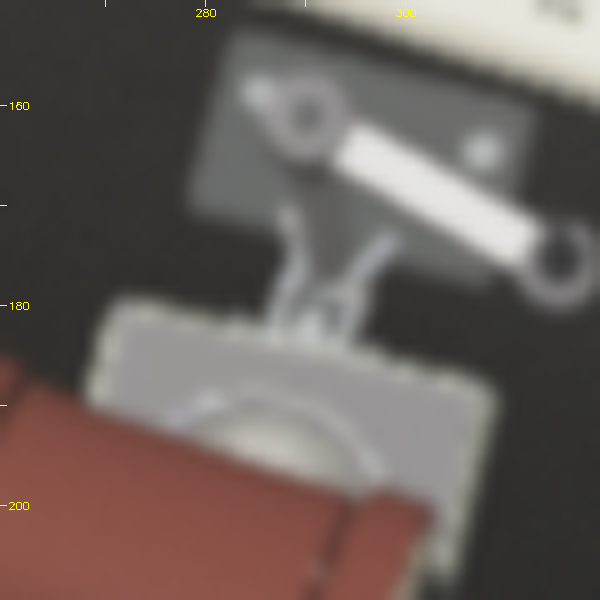

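View pics/s13c.png

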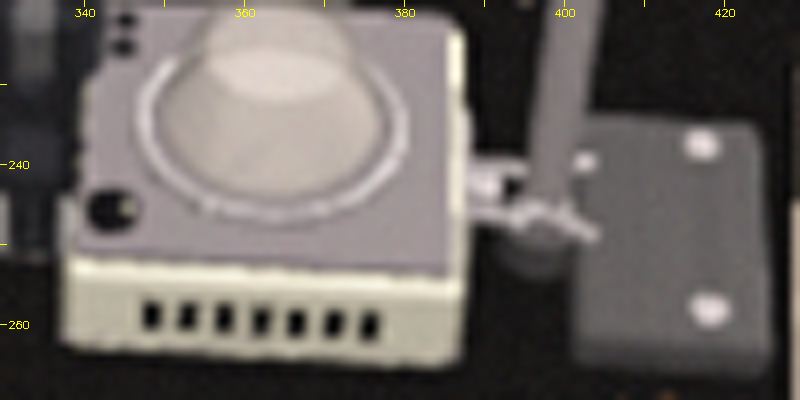

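Emit:
send_rows([
  [1,0,0,-0.001,0,0,0],
  [1,0,0,-0.002,0,0,0],
  [1,0,0,-0.003,0,0,0],
  [1,0,0,-0.004,0,0,0],
  [1,0,0,-0.005,0,0,0],
  [1,0,0,-0.005,0,0,0],
  [1,0,0,-0.005,0,0,0],
  [1,0,0,-0.005,0,0,0],
  [1,0,0,-0.005,0,0,0],
  [1,0,0,-0.005,0,0,0],
])

```text
t: 21.75
tool_pos: [0.5259, -0.1053, 0.0372]
tool_rot: [-1.309, -1.023, 1.031]
contact_force: [-10.4, 2.0, 9.6]
opening: 0.0857
```

```bash
python3 look.py 14; python3 - <<'E'
from p import *
import pickle
t,s,w=pickle.load(open("im14.pkl","rb"))
crop(t,260,150,320,210,10,"pics/t14c.png")
crop(s,330,220,430,270,8,"pics/s14c.png")
E
```

```text
now [ 0.5259 -0.1053  0.0372] az 76.06 bench [-1.351e-01  1.000e-04] F [-10.2   2.6   8.9] t 21.9 tilt [-0.0071  0.0016] q6 -1.66
[-0.066, 0.0043, 0.0094] wy -89.9
```

View pics/t14c.png

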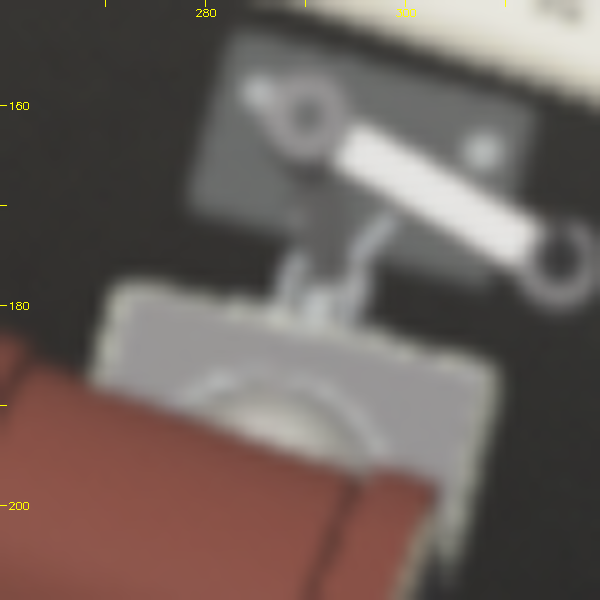

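View pics/s14c.png

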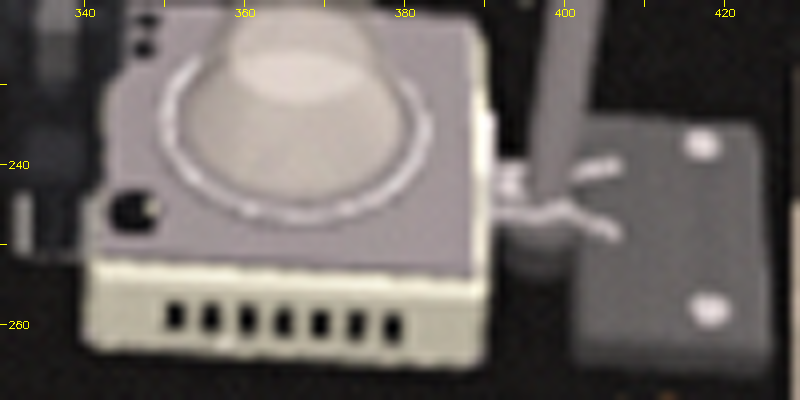

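Emit:
send_rows([
  [1,0,0,-0.001,0,0,0],
  [1,0,0,-0.002,0,0,0],
  [1,0,0,-0.002,0,0,0],
  [1,0,0,-0.002,0,0,0],
  [1,0,0,-0.002,0,0,0],
  [1,0,0,-0.002,0,0,0],
  [1,0,0,-0.002,0,0,0],
  [1,0,0,-0.002,0,0,0],
  [1,0,0,-0.002,0,0,0],
  [1,0,0,-0.002,0,0,0],
])

```text
t: 23.15
tool_pos: [0.5278, -0.1057, 0.0372]
tool_rot: [-1.309, -1.023, 1.031]
contact_force: [-11.1, 2.7, 8.4]
opening: 0.0854
```

```bash
python3 look.py 15; python3 - <<'E'
from p import *
import pickle
t,s,w=pickle.load(open("im15.pkl","rb"))
crop(t,260,150,320,210,10,"pics/t15c.png")
crop(s,330,220,430,270,8,"pics/s15c.png")
E
```

```text
now [ 0.5278 -0.1058  0.0372] az 76.06 bench [-0.1332  0.    ] F [-10.8   2.1   9.4] t 23.3 tilt [-0.0073  0.0016] q6 -1.66
[-0.066, 0.0043, 0.0113] wy -89.9
```

View pics/s15c.png

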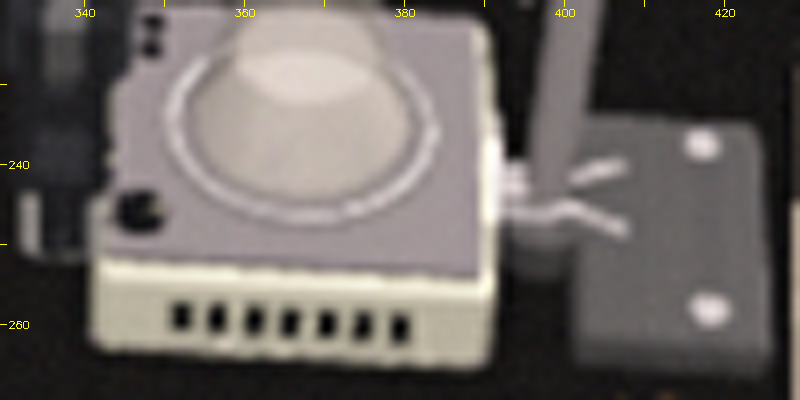

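View pics/w15.png

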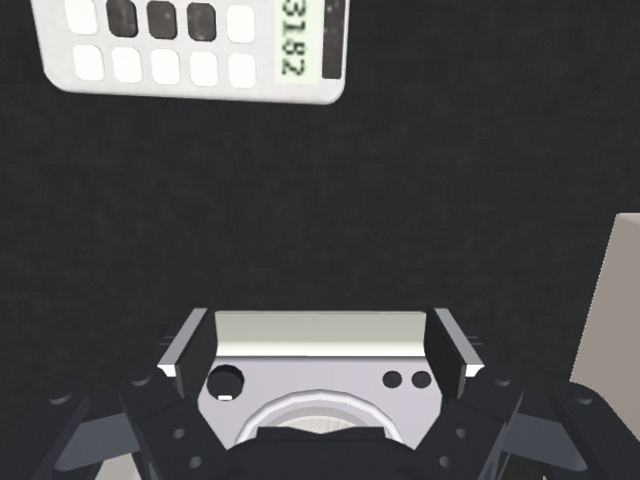

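Emit:
send_rows([
  [1,0,0,-0.001,0,0,0],
  [1,0,0,-0.002,0,0,0],
  [1,0,0,-0.003,0,0,0],
  [1,0,0,-0.003,0,0,0],
  [1,0,0,-0.003,0,0,0],
  [1,0,0,-0.003,0,0,0],
  [1,0,0,-0.003,0,0,0],
  [1,0,0,-0.003,0,0,0],
  [1,0,0,-0.003,0,0,0],
  [1,0,0,-0.003,0,0,0],
])

```text
t: 24.55
tool_pos: [0.5284, -0.1059, 0.0371]
tool_rot: [-1.303, -1.019, 1.034]
contact_force: [-19.6, 3.5, 16.6]
opening: 0.0853
```

```bash
python3 look.py 16; python3 - <<'E'
from p import *
import pickle
t,s,w=pickle.load(open("im16.pkl","rb"))
crop(t,260,150,320,210,10,"pics/t16c.png")
crop(s,330,220,430,270,8,"pics/s16c.png")
gs=lambda x,y:(x/8+330-.5,y/8+220-.5)
for q in [(620,163),(625,230)]: print(w2b(at_z(s,gs(*q),.022)))
E
```

```text
now [ 0.5284 -0.1059  0.037 ] az 76.07 bench [-0.1326  0.    ] F [-20.1   3.6  16.5] t 24.7 tilt [-0.014   0.0032] q6 -1.66
[-0.066, 0.0042, 0.0119] wy -89.9
[0.02339796 0.01480481]
[ 0.02359717 -0.01209393]
```

View pics/s16c.png

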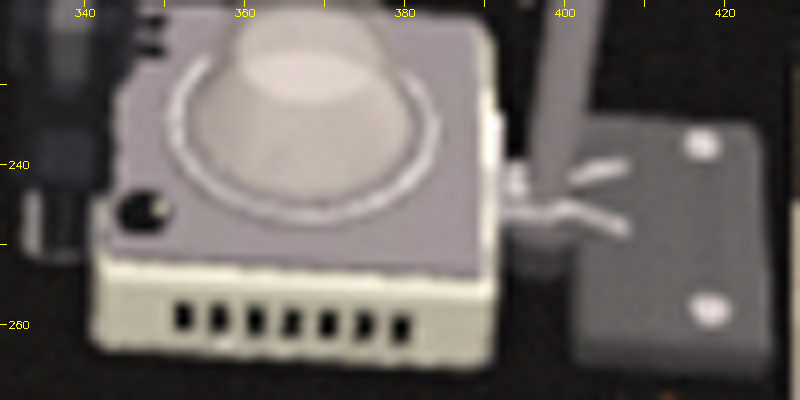

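View pics/t16c.png

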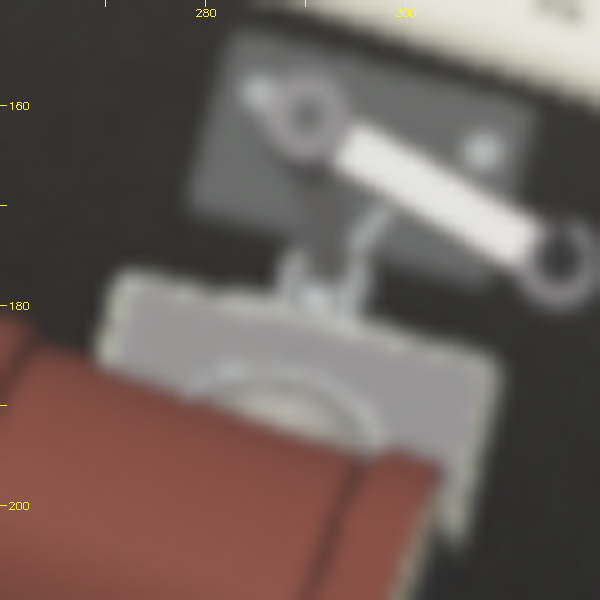

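Emit:
send_rows([
  [1,0,0,0.005,0,0,0],
  [1,0,0,0.012,0,0,0],
  [1,0,0,0.022,0,0,0],
  [1,0,-0.03,0.025,0,0,0],
  [1,0,-0.08,0.025,0,0,0],
  [1,0,-0.13,0.025,0,0,0],
  [1,0,-0.18,0.025,0,0,0],
  [1,0,-0.22,0.025,0,0,0],
  [1,0,-0.225,0.025,0,0,0],
  [1,0,-0.225,0.025,0,0,0],
])

```text
t: 25.95
tool_pos: [0.5083, -0.1009, 0.2616]
tool_rot: [-1.314, -1.028, 1.028]
contact_force: [0.3, 0.0, -0.6]
opening: 0.0854
```

```bash
python3 look.py 17; python3 - <<'E'
from p import *
import pickle
t,s,w=pickle.load(open("im17.pkl","rb"))
crop(t,255,145,325,210,10,"pics/t17c.png")
crop(s,320,160,430,270,6,"pics/s17c.png")
crop(w,160,240,480,480,2.5,"pics/w17c.png")
deltas([(.6385,-.169,.26,149)])
E
```

```text
now [ 0.5077 -0.1007  0.2598] az 76.04 bench [-1.539e-01  1.000e-04] F [-0.8  0.5 -0.1] t 26.1 tilt [-0.0037  0.0013] q6 -1.67
[-0.0661, 0.2268, -0.0102] wy -90.0
now [ 0.5077 -0.1007  0.2598] az 76.04 bench [-1.539e-01  1.000e-04] F [-0.8  0.5 -0.1] t 26.1 tilt [-0.0037  0.0013] q6 -1.67
[-0.0347, -0.0007, -0.1434] wy -73.0
```

View pics/t17c.png

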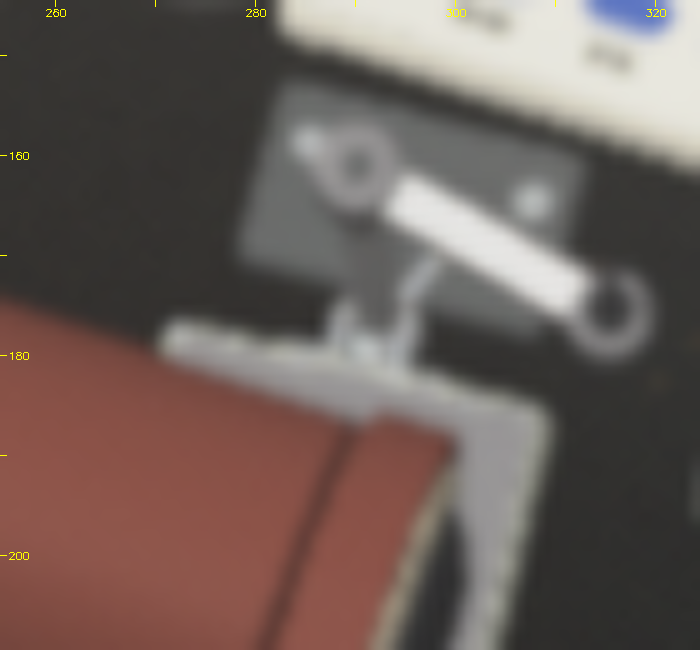

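View pics/s17c.png

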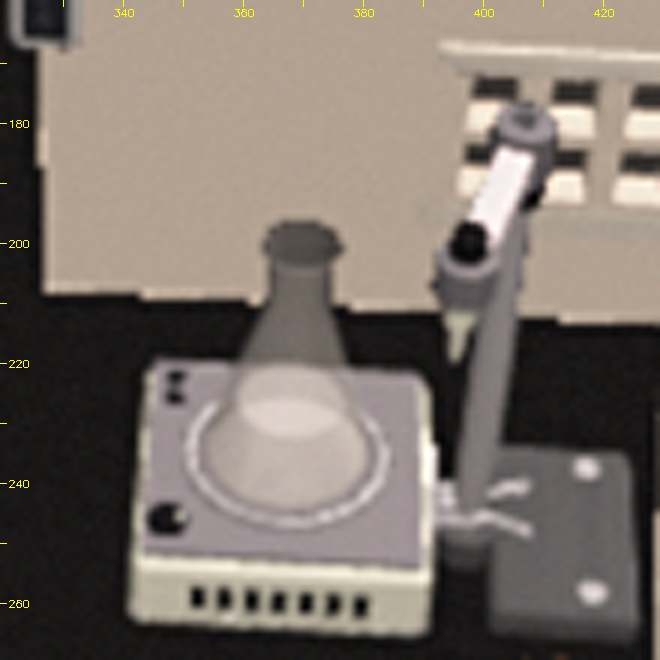

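View pics/w17.png

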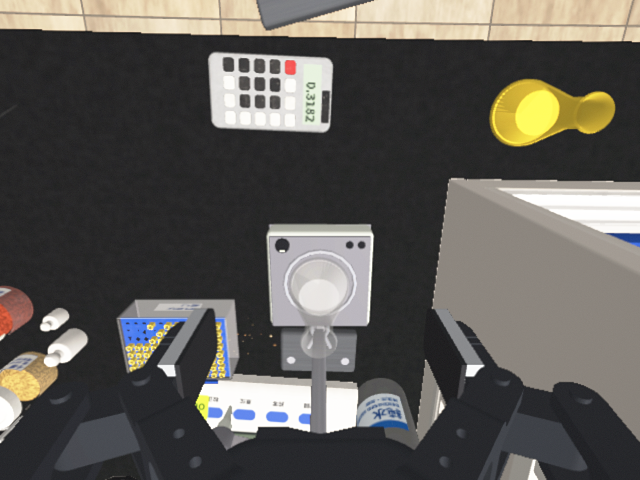

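Emit:
send_rows([
  [0,0,0,-0.02,0,-10.5,0],
  [0,-0.005,0,-0.04,0,-21,0],
  [0,-0.01,0,-0.06,0,-31.5,0],
  [0,-0.015,0,-0.08,0,-42,0],
  [0,-0.02,0,-0.1,0,-52.5,0],
  [0,-0.025,0,-0.12,0,-63,0],
  [0,-0.035,0,-0.143,0,-73,0],
  [0,-0.035,0,-0.143,0,-73,0],
  [0,-0.035,0,-0.143,0,-73,0],
  [0,-0.035,0,-0.143,0,-73,0],
])

```text
t: 27.35
tool_pos: [0.6384, -0.1689, 0.262]
tool_rot: [-0.531, -1.916, 1.916]
contact_force: [0.3, 0.1, -0.1]
opening: 0.0425
```

```bash
python3 look.py 18; python3 - <<'E'
from p import *
import pickle
t,s,w=pickle.load(open("im18.pkl","rb"))
crop(s,340,140,440,260,5,"pics/s18c.png")
s17=pickle.load(open("im17.pkl","rb"))[1]
print("mouth",at_z(s17,(302/6+320-.5,243/6+160-.5),.148))
E
```

```text
now [ 0.6387 -0.1691  0.2625] az 149.03 bench [-0.0102 -0.0346] F [-0.3 -0.1  0.4] t 27.5 tilt [ 0.0002 -0.    ] q6 -2.97
[0.1193, 0.2295, 0.0692] wy -17.0
mouth [ 0.58994459 -0.12148964  0.148     ]
```

View pics/s18c.png

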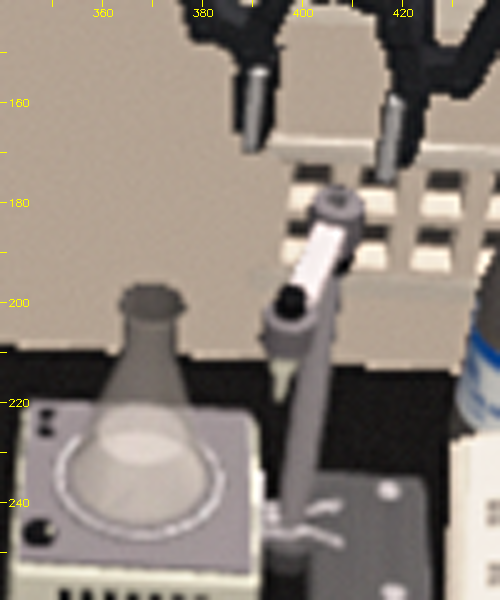

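View pics/w18.png

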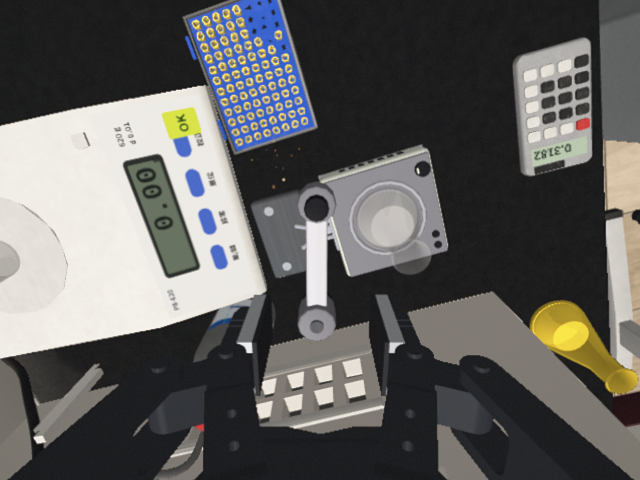

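View pics/t18.png

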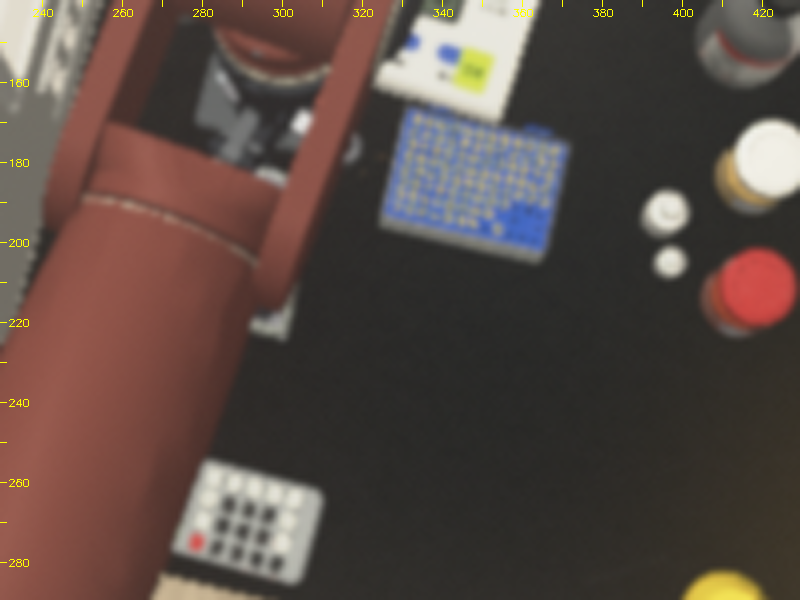

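```bash
python3 - <<'E'
from p import *
import pickle
t,s,w=pickle.load(open("im18.pkl","rb"))
crop(w,250,170,390,350,4,"pics/w18c.png")
h=at_z(w,(317,325),.207);k=at_z(w,(316,206),.213);print(h,k,np.linalg.norm((h-k)[:2]),w2b(h),"az",np.degrees(np.arctan2(*(k-h)[1::-1])))
m=h[:2]+(k-h)[:2]/np.linalg.norm((k-h)[:2])*.036
deltas([(m[0],m[1],.193,149)])
E
```

```text
[ 0.65719727 -0.14217876  0.207     ] [ 0.62013876 -0.20453257  0.213     ] 0.07253502563269607 [ 0.00120234 -0.00400691] az -120.72413362023727
now [ 0.6387 -0.1691  0.2625] az 149.03 bench [-0.0102 -0.0346] F [-0.3 -0.1  0.4] t 27.5 tilt [ 0.0002 -0.    ] q6 -2.97
[-0.0021, 0.0695, 0.0034] wy 0.0
```

View pics/w18c.png

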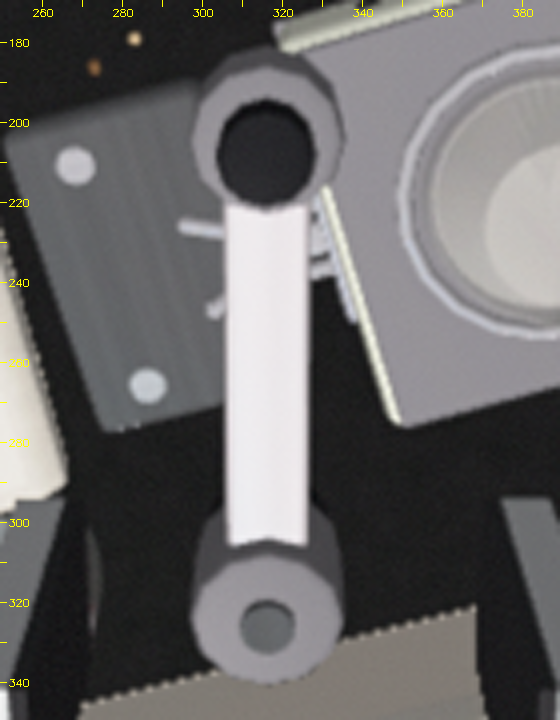

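Emit:
send_rows([
  [0,-0.001,0.02,0.002,0,0,0],
  [0,-0.001,0.04,0.002,0,0,0],
  [0,-0.001,0.055,0.002,0,0,0],
  [0,-0.001,0.07,0.002,0,0,0],
  [0,-0.001,0.07,0.002,0,0,0],
  [-0.2,-0.001,0.07,0.002,0,0,0],
  [-0.3,-0.001,0.07,0.002,0,0,0],
  [-0.4,-0.001,0.07,0.002,0,0,0],
  [-0.4,-0.001,0.07,0.002,0,0,0],
  [-0.4,-0.001,0.07,0.002,0,0,0],
], newtons=20)

```text
t: 28.75
tool_pos: [0.6389, -0.1717, 0.1924]
tool_rot: [-0.531, -1.917, 1.917]
contact_force: [-0.1, -0.7, -0.4]
opening: 0.0256
```

```bash
python3 look.py 19; python3 - <<'E'
from p import *
import pickle
t,s,w=pickle.load(open("im19.pkl","rb"))
crop(s,340,140,440,260,5,"pics/s19c.png")
E
```

```text
now [ 0.6388 -0.1717  0.1923] az 149.05 bench [-0.0095 -0.0371] F [-0.  -0.1  1.1] t 28.9 tilt [0. 0.] q6 -2.98
[0.1207, 0.1593, 0.067] wy -17.0
```

View pics/s19c.png

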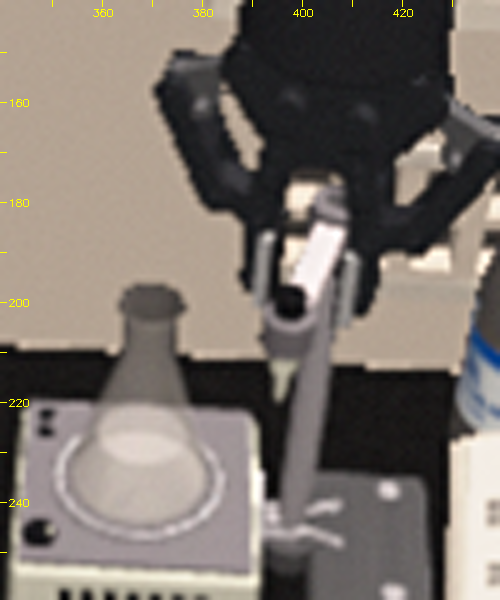

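View pics/w19.png

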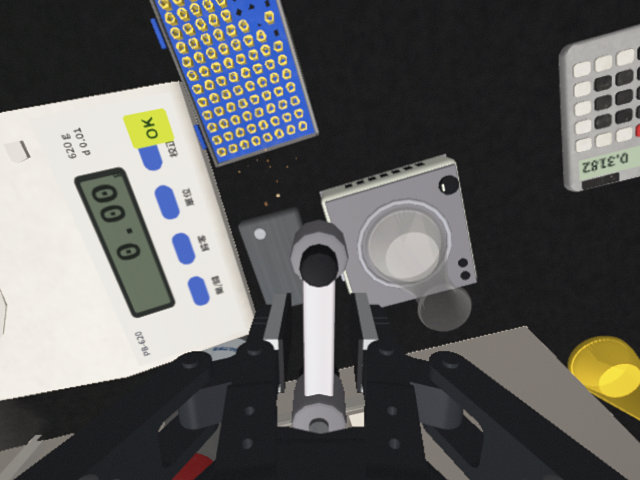

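Emit:
send_rows([
  [-0.4,0.005,0,-0.0003,0,8,0],
  [-0.4,0.01,0,-0.0014,0,16,0],
  [-0.4,0.0146,0,-0.003,0,24,0],
  [-0.4,0.019,0,-0.0055,0,32,0],
  [-0.4,0.023,0,-0.0085,0,40,0],
  [-0.4,0.0268,0,-0.012,0,48,0],
  [-0.4,0.03,0,-0.016,0,56,0],
  [-0.4,0.0324,0,-0.02,0,64,0],
  [-0.4,0.0342,0,-0.025,0,72,0],
  [-0.4,0.0346,0,-0.026,0,74,0],
])

```text
t: 30.15
tool_pos: [0.6224, -0.1316, 0.1923]
tool_rot: [-1.321, -1.014, 1.015]
contact_force: [0.1, -1.3, -0.2]
opening: 0.0253
```

```bash
python3 look.py 20; python3 - <<'E'
from p import *
import pickle
t,s,w=pickle.load(open("im20.pkl","rb"))
crop(s,340,140,440,260,5,"pics/s20c.png")
crop(w,230,200,430,480,2.8 if 0 else 2.1*1.0,"pics/w20c.png")
deltas([])
E
```

```text
now [ 0.6226 -0.1316  0.1923] az 75.13 bench [-0.035  -0.0021] F [0.6 0.1 0.4] t 30.3 tilt [0.0002 0.0002] q6 -1.64
[-0.0656, 0.1593, 0.1086] wy -90.9
now [ 0.6226 -0.1316  0.1923] az 75.13 bench [-0.035  -0.0021] F [0.6 0.1 0.4] t 30.3 tilt [0.0002 0.0002] q6 -1.64
```

View pics/s20c.png

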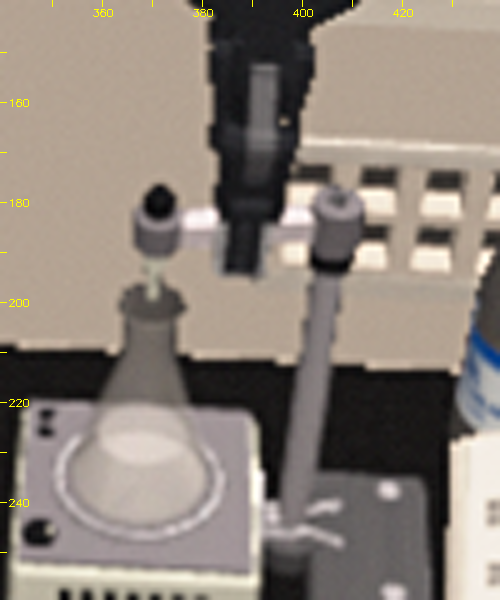

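View pics/w20.png

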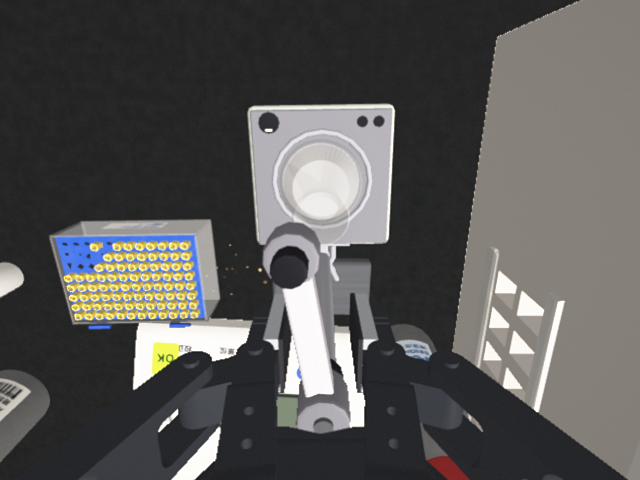

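Emit:
send_rows([
  [-0.5,0,0,0,0,0,0],
  [-0.6,0,0,0,0,0,0],
  [-0.68,0,0,0,0,0,0],
  [-0.68,0,0,0,0,0,0],
  [-0.68,0,0,0,0,0,0],
  [-0.68,0,0,0,0,0,0],
  [-0.5,0,0,0,0,0,0],
  [-0.3,0,0,0,0,0,0],
  [-0.3,0,0,0,0,0,0],
  [-0.3,0,0,0,0,0,0],
])

```text
t: 31.55
tool_pos: [0.6226, -0.1316, 0.1923]
tool_rot: [-1.321, -1.015, 1.015]
contact_force: [-1.0, -0.5, -0.4]
opening: 0.03
```

```bash
python3 look.py 21; python3 - <<'E'
from p import *
import pickle
t,s,w=pickle.load(open("im21.pkl","rb"))
crop(s,345,165,415,245,9,"pics/s21c.png")
crop(w,220,90,430,460,1.6,"pics/w21c.png")
E
```

```text
now [ 0.6225 -0.1316  0.1923] az 75.05 bench [-0.035  -0.0021] F [-0.5  0.2 -0.4] t 31.7 tilt [ 0. -0.] q6 -1.64
[-0.0657, 0.1593, 0.1085] wy -91.0
```

View pics/s21c.png

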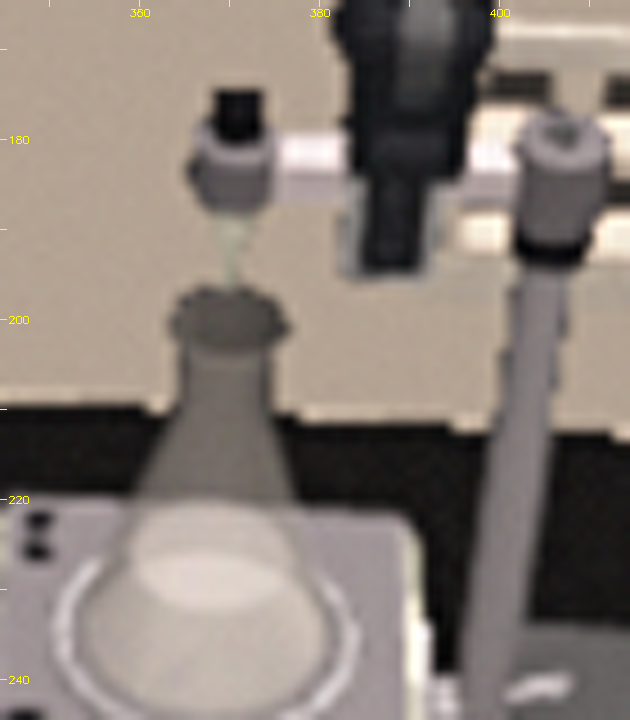

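View pics/w21.png

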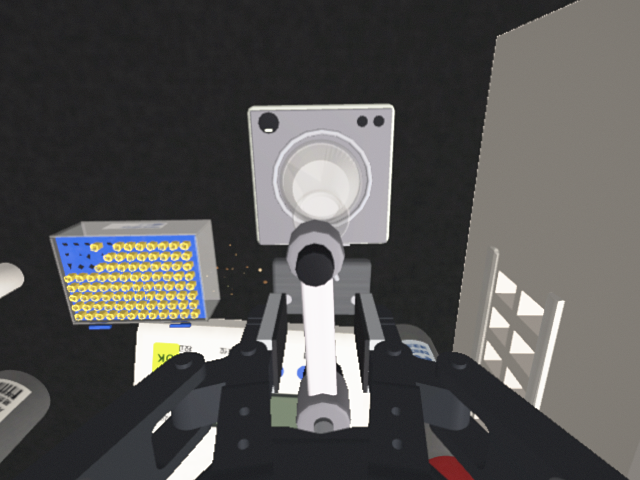

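```bash
python3 - <<'E'
from p import *
import pickle
t,s,w=pickle.load(open("im21.pkl","rb"))
crop(w,260,110,390,290,4,"pics/w21c.png")
g=lambda x,y:(x/9+345-.5,y/9+165-.5)
a=at_z(s,g(230,288),.160);b=at_z(s,g(230,319),.148)
print("side tip",w2b(a),"mouth",w2b(b),"diff",w2b(a)-w2b(b))
print("side hub",w2b(at_z(s,g(562,133),.207)))
h=at_z(w,(315.5,264),.213);print("w holder",w2b(h),"hub",w2b(at_z(w,(323,425),.207)))
E
```

```text
side tip [-0.06924453 -0.00336044] mouth [-6.85966032e-02  1.21555135e-05] diff [-0.00064793 -0.0033726 ]
side hub [ 0.00124732 -0.00189419]
w holder [-0.0721163  -0.00405726] hub [-4.50983689e-05 -2.56080153e-03]
```

View pics/w21c.png

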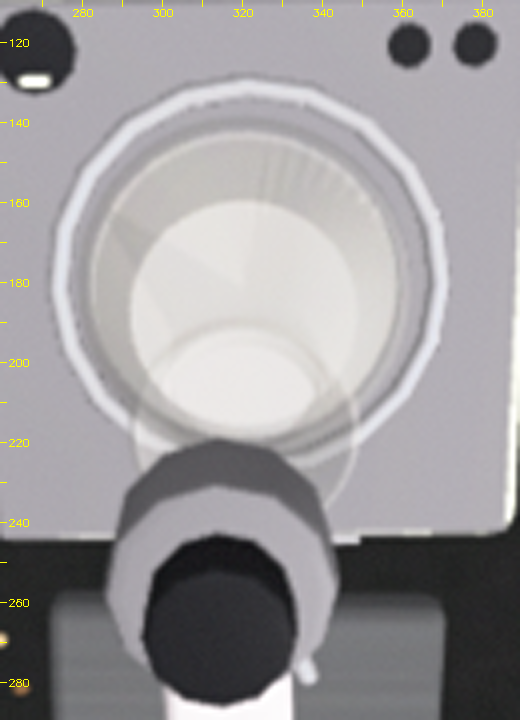

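Emit:
send_rows([
  [-0.5,0.002,0,0,0,0,0],
  [-0.6,0.002,0,0,0,0,0],
  [-0.68,0.002,0,0,0,0,0],
  [-0.68,0.002,0,0,0,0,0],
  [-0.68,0.002,0,0,0,0,0],
  [-0.68,0.002,0,0,0,0,0],
  [-0.5,0.001,0,0,0,0,0],
  [-0.2,0.001,0,0,0,0,0],
  [0,0,0,0,0,0,0],
  [0,0,0,0,0,0,0],
])

```text
t: 32.95
tool_pos: [0.6226, -0.1316, 0.1923]
tool_rot: [-1.321, -1.015, 1.015]
contact_force: [0.4, 0.1, 0.2]
opening: 0.0425
```

Emit:
send_rows([
  [0,0,-0.01,0,0,0,0],
  [0,0,-0.025,0,0,0,0],
  [0,0,-0.05,0,0,0,0],
  [0,0,-0.08,0,0,0,0],
  [0,0,-0.1,0,0,0,0],
  [0,0,-0.1,0.02,0,0,0],
  [0,0,-0.1,0.05,0,0,0],
  [0,0,-0.1,0.1,0,0,0],
  [0,0,-0.1,0.14,0,0,0],
  [0,0,-0.1,0.15,0,0,0],
])

```text
t: 34.2
tool_pos: [0.4763, -0.0924, 0.2931]
tool_rot: [-1.323, -1.016, 1.014]
contact_force: [0.6, 0.5, 0.4]
opening: 0.0423
```

```bash
python3 look.py 22; python3 - <<'E'
from p import *
import pickle
t,s,w=pickle.load(open("im22.pkl","rb"))
crop(s,335,165,435,265,7,"pics/s22c.png")
E
```

```text
now [ 0.478 -0.093  0.293] az 75.04 bench [-0.1846  0.0003] F [-0.1 -0.6  0.5] t 34.35 tilt [ 0.0015 -0.0005] q6 -1.65
[-0.0656, 0.2601, -0.0407] wy -91.0
```

View pics/s22c.png

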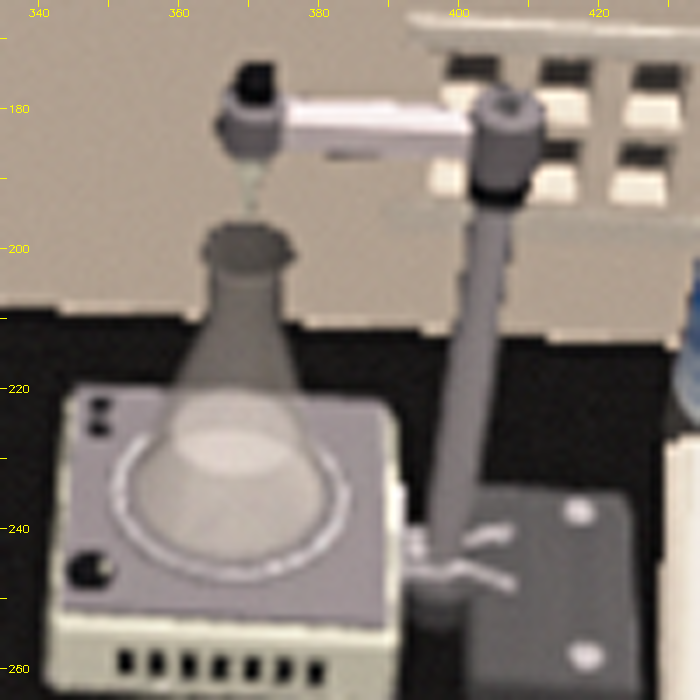

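View pics/w22.png

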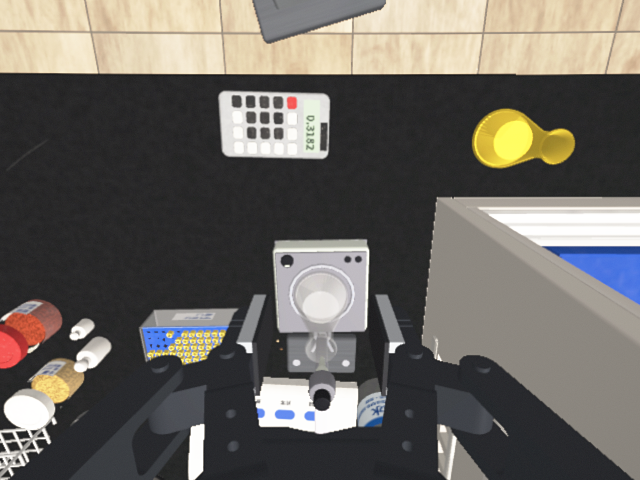

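View pics/t22.png

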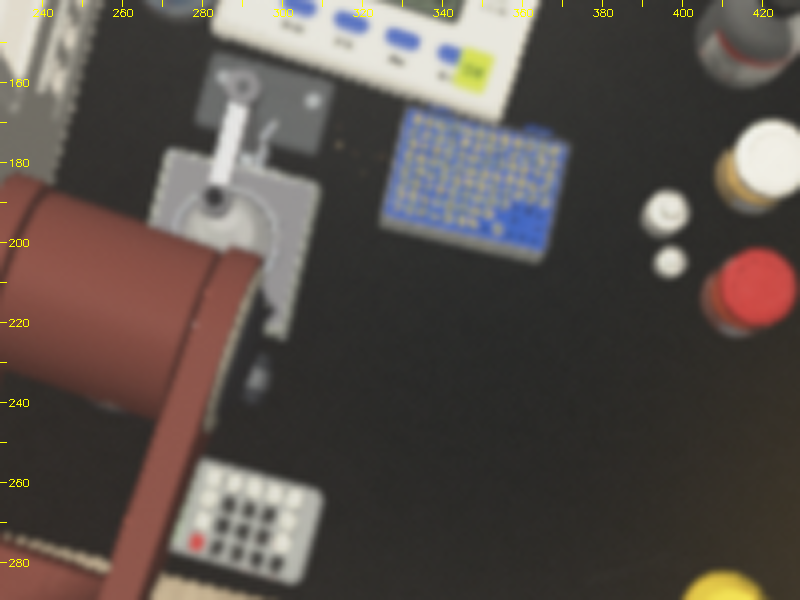

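```bash
python3 - <<'E'
from p import *
import pickle
t,s,w=pickle.load(open("im22.pkl","rb"))
g=lambda x,y:(x/7+335-.5,y/7+165-.5)
a=w2b(at_z(s,g(251,212),.160));b=w2b(at_z(s,g(247,249),.148))
print("side tip",a,"mouth",b,"diff",a-b)
print("hub",w2b(at_z(s,g(508,102),.207)),"clip tips",w2b(at_z(s,g(508,531),.022)),w2b(at_z(s,g(511,585),.022)))
print("corners",[w2b(at_z(s,g(*q),.042)).round(4) for q in [(73,387),(390,402),(392,630),(60,610)]])
crop(w,250,230,400,430,4*.9,"pics/w22c.png")
print("top holder",w2b(at_z(t,(214/4+230-.5,198/4+140-.5),.22)),"corners",[w2b(at_z(t,(x/4+230-.5,y/4+140-.5),.042)).round(4) for x,y in [(167,148),(321,185),(285,339)]])
E
```

```text
side tip [-0.06869058  0.00230142] mouth [-0.06915406 -0.00044284] diff [0.00046348 0.00274426]
hub [ 0.00153101 -0.00119607] clip tips [0.0234907  0.01323462] [ 0.02334121 -0.01154907]
corners [array([-0.122 ,  0.0512]), array([-0.0162,  0.0514]), array([-0.0175, -0.0534]), array([-0.1205, -0.0524])]
top holder [-0.07461511 -0.00111231] corners [array([-0.0176,  0.0553]), array([-0.0185, -0.0557]), array([-0.1299, -0.056 ])]
```

View pics/w22c.png

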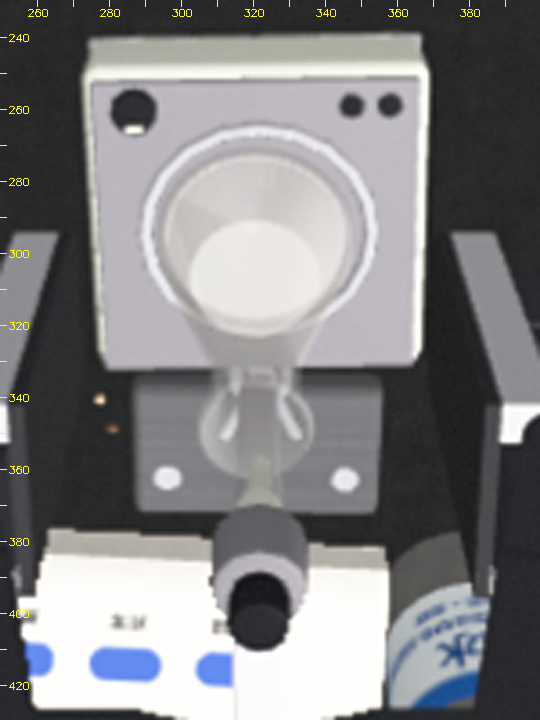

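```bash
python3 -c "
from station import *
print(get_obs()['t'],get_obs()['contact_force']);print(finish_job())"
```

```text
34.35 [-0.12197647 -0.55277041  0.50900345]
the job is handed in; nothing more can be done
None
```

I slid the stirrer with its flask through the passage, pushed the clip home on the rod, and swung the dosing arm over the flask. I let go, backed the arm clear and handed in at t = 34.4 s. I got no verdict back.

| Check | Result |
|---|---|
| Clip on the rod | The pushing force doubled (about 11 to 20 N) while the tool barely moved, so it reached the stop. The side camera puts the seat about 1 mm from the rod axis (limit 3 mm). |
| Dosing tip over the mouth | About 3 mm off centre in the side camera (limit 9 mm). It also looks centred in the wrist view. |
| Flask and stirrer | The flask is upright in its ring and the stirrer is flat. |
| Tip box and calculator | Look unmoved in the last pictures. The stirrer kept more than 15 mm from both by my measurements. |
| Jars | Look unmoved; judged by eye, not measured. |
| Robot | Clear of everything, about 0 N on the tool. |

Two measurements disagreed slightly:
- **Tool position at the stop:** read with the nominal pad width, it puts the clip seat about 5 mm further on than the cameras do. I went by the cameras and the force at the stop.
- **Camera offsets:** the cameras differ from each other by 1 to 3 mm.

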